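Load a locked pallet cradle with a pinwheel layer of cartons

TASK

Unlock the hold-down bar of the pallet cradle by pulling its spring pin up and turning it into the rest notch so that it stays out by itself, and swing the bar fully clear. Lay every carton on the bench flat and square on the pallet, each in one of the four outlined places of the pinwheel pattern (any place, one carton to a place). Then swing the bar back fully shut over the cartons and turn the pin back so that it drops fully home and locks; leave the tape roll, the jar and the screwdriver alone.

Things in the scene. Friction and masses are not known exactly. Their poses are not given: they have to be found in the camera images.
- cradle: Fixed pallet cradle: base 260 (x) x 216 (y) mm, wooden deck 196 mm square, top 30 mm up, with 8 mm steel corner lips 7 mm outside the pattern. Origin: deck centre at bench height. Shut, a grey bar 16 mm wide crosses aslant over the deck (underside 78, top 88 mm up) from its pivot post at x 112, y -48 mm (far side) to a steel keeper 24 x 40 mm, 76 mm tall, at x -90, y 48 mm, under the spring pin. Yaw within 0.15.
- slot_1 (a point): Centre of outlined carton place 1 on the deck, at x -25.5, y 48 mm in the cradle's frame: a 90 x 45 mm painted outline, long side along the cradle's x. The four form a pinwheel with 6 mm gaps round a free middle well of 51 mm square; the half toward the cradle's +x borders the well (gripped there, 22 mm off its centre, a carton leaves finger room beside neighbours).
- slot_2 (a point): Centre of outlined carton place 2 on the deck, at x 48, y 25.5 mm in the cradle's frame: a 90 x 45 mm painted outline, long side along the cradle's y. The four form a pinwheel with 6 mm gaps round a free middle well of 51 mm square; the half toward the cradle's -y borders the well (gripped there, 22 mm off its centre, a carton leaves finger room beside neighbours).
- slot_3 (a point): Centre of outlined carton place 3 on the deck, at x 25.5, y -48 mm in the cradle's frame: a 90 x 45 mm painted outline, long side along the cradle's x. The four form a pinwheel with 6 mm gaps round a free middle well of 51 mm square; the half toward the cradle's -x borders the well (gripped there, 22 mm off its centre, a carton leaves finger room beside neighbours).
- slot_4 (a point): Centre of outlined carton place 4 on the deck, at x -48, y -25.5 mm in the cradle's frame: a 90 x 45 mm painted outline, long side along the cradle's y. The four form a pinwheel with 6 mm gaps round a free middle well of 51 mm square; the half toward the cradle's +y borders the well (gripped there, 22 mm off its centre, a carton leaves finger room beside neighbours).
- carton_1: Plain brown carton with a paper tape strip along its top, 90 (x) x 45 (y) x 40 (z) mm, 70 to 140 g; origin at the centre of its underside, x along its length. All cartons are alike; three or four are present, lying flat on the bench to the right of the cradle. None when absent. Mind the cables hanging beyond the work from the shelf (nearest at x 0.66, y -0.1 m, from 0.3 m up) when carrying.
- carton_2: Plain brown carton with a paper tape strip along its top, 90 (x) x 45 (y) x 40 (z) mm, 70 to 140 g; origin at the centre of its underside, x along its length. All cartons are alike; three or four are present, lying flat on the bench to the right of the cradle. None when absent. Mind the cables hanging beyond the work from the shelf (nearest at x 0.66, y -0.1 m, from 0.3 m up) when carrying.
- carton_3: Plain brown carton with a paper tape strip along its top, 90 (x) x 45 (y) x 40 (z) mm, 70 to 140 g; origin at the centre of its underside, x along its length. All cartons are alike; three or four are present, lying flat on the bench to the right of the cradle. None when absent. Mind the cables hanging beyond the work from the shelf (nearest at x 0.66, y -0.1 m, from 0.3 m up) when carrying.
- carton_4: Plain brown carton with a paper tape strip along its top, 90 (x) x 45 (y) x 40 (z) mm, 70 to 140 g; origin at the centre of its underside, x along its length. All cartons are alike; three or four are present, lying flat on the bench to the right of the cradle. None when absent. Mind the cables hanging beyond the work from the shelf (nearest at x 0.66, y -0.1 m, from 0.3 m up) when carrying.
- bar (a joint): Turn of the hold-down bar, rad: 0 shut (lies over the pallet, free end toward the robot, stop at 0), grows as the free end swings to the robot's left and away (clockwise from above) to 1.36 at the stop. At angle a the bar points from its pivot at cradle yaw + 2.698 - a. Counts as clear from 1.1. Stiff enough to stay where it is left (about 1.5 N at the handle). Cannot turn while the pin is down.
- bar_hinge (a point): Point on the bar's upright turning axis, at the bar's underside (78 mm above the bench).
- bar_grip (a point): Grip point on the bar's handle: an upright black round post, 22 mm across and 50 mm tall, standing on the bar 100 mm from the turning axis, its top 138 mm above the bench; the point is on its axis, 15 mm below its top.
- knob (a point): Grip point of the spring pin's black T knob, on the pin's axis, 224 mm from the bar's turning axis. The T is 44 mm long, 14 thick, 24 high; the point is 142 mm above the bench with the pin down, 8 mm below the T's top. Its y axis is along the T's length (square to the bar when unturned), z up; it turns with the knob. The toothed collar below, 42 mm across, ends 113 mm above the bench.
- pin_lift (a joint): Lift of the spring pin, m: 0 fully home (tip 10 mm deep in the keeper, bar locked), at most 0.026. The spring pulls down with 5 N at 0, 11 N at 0.026. A crosspin under the knob lies in the collar's deep slot at turn 0, clears the collar's teeth at a lift above 0.019, and rests in the notch at turn 1.05 with lift 0.014. It drops home only when the bar is shut within 0.01 rad.
- pin_turn (a joint): Turn of the spring pin, rad, counter-clockwise from above: 0 at the deep slot, 1.05 at the rest notch, stops at 0 and 1.15. To leave either place, lift above 0.019 first.
- tape_roll: Amber tape roll lying flat, 60 mm across, 12 mm high, left of the work; leave alone. Origin at the centre of its underside.
- jar: Small amber jar with white cap, 44 mm across, 47 mm high, left of the cradle; leave alone. Origin at the centre of its underside.
- screwdriver: Small screwdriver with a red handle, 150 mm long, at the left; leave alone. Origin at the underside near its middle.
Not all that is in view belongs to the job. What is shaped like the carton_3 but red is not meant.

How it is judged:
On the way, in this order (a step that is already met when the one before it is completed fails the run):
1. the spring pin is pulled out and rests in its notch by itself, fingers off it (value of joint pin_lift between 0.011 and 0.0175 m and value of joint pin_turn above 0.9 rad and contact force between the fingers and pin_lift below 0.3 N), for 0.2 s.
2. the bar is swung clear, at least 1.1 rad (value of joint bar above 1.1 rad), for 0.2 s.
3. every carton lies in an outlined place, let go, while the bar is clear (((distance between carton_1 and slot_1 below 0.012 m and angle between the x axis of carton_1 and the x axis of cradle, either way round below 0.12 rad) or (distance between carton_1 and slot_2 below 0.012 m and angle between the x axis of carton_1 and the y axis of cradle, either way round below 0.12 rad) or (distance between carton_1 and slot_3 below 0.012 m and angle between the x axis of carton_1 and the x axis of cradle, either way round below 0.12 rad) or (distance between carton_1 and slot_4 below 0.012 m and angle between the x axis of carton_1 and the y axis of cradle, either way round below 0.12 rad)) and ((distance between carton_2 and slot_1 below 0.012 m and angle between the x axis of carton_2 and the x axis of cradle, either way round below 0.12 rad) or (distance between carton_2 and slot_2 below 0.012 m and angle between the x axis of carton_2 and the y axis of cradle, either way round below 0.12 rad) or (distance between carton_2 and slot_3 below 0.012 m and angle between the x axis of carton_2 and the x axis of cradle, either way round below 0.12 rad) or (distance between carton_2 and slot_4 below 0.012 m and angle between the x axis of carton_2 and the y axis of cradle, either way round below 0.12 rad)) and ((distance between carton_3 and slot_1 below 0.012 m and angle between the x axis of carton_3 and the x axis of cradle, either way round below 0.12 rad) or (distance between carton_3 and slot_2 below 0.012 m and angle between the x axis of carton_3 and the y axis of cradle, either way round below 0.12 rad) or (distance between carton_3 and slot_3 below 0.012 m and angle between the x axis of carton_3 and the x axis of cradle, either way round below 0.12 rad) or (distance between carton_3 and slot_4 below 0.012 m and angle between the x axis of carton_3 and the y axis of cradle, either way round below 0.12 rad)) and ((distance between carton_4 and slot_1 below 0.012 m and angle between the x axis of carton_4 and the x axis of cradle, either way round below 0.12 rad) or (distance between carton_4 and slot_2 below 0.012 m and angle between the x axis of carton_4 and the y axis of cradle, either way round below 0.12 rad) or (distance between carton_4 and slot_3 below 0.012 m and angle between the x axis of carton_4 and the x axis of cradle, either way round below 0.12 rad) or (distance between carton_4 and slot_4 below 0.012 m and angle between the x axis of carton_4 and the y axis of cradle, either way round below 0.12 rad)) and angle between each of carton_1, carton_2, carton_3, carton_4's own z axis and vertical below 0.1 rad and contact force between the fingers and carton_1 below 0.3 N and contact force between the fingers and carton_2 below 0.3 N and contact force between the fingers and carton_3 below 0.3 N and contact force between the fingers and carton_4 below 0.3 N and value of joint bar above 1.1 rad), for 0.2 s.
4. the bar is shut again over the cartons (value of joint bar below 0.03 rad), for 0.2 s.
At the end, for the whole second after the job is handed in: Every carton present lies flat (0.1 rad) and still on the pallet, its underside centre within 12 mm of the centre of one of the four places, its length within 0.12 rad of the place's; the bar is shut (below 0.03 rad) and the pin home (lift below 3 mm, turn below 0.15 rad) (((distance between carton_1 and slot_1 below 0.012 m and angle between the x axis of carton_1 and the x axis of cradle, either way round below 0.12 rad) or (distance between carton_1 and slot_2 below 0.012 m and angle between the x axis of carton_1 and the y axis of cradle, either way round below 0.12 rad) or (distance between carton_1 and slot_3 below 0.012 m and angle between the x axis of carton_1 and the x axis of cradle, either way round below 0.12 rad) or (distance between carton_1 and slot_4 below 0.012 m and angle between the x axis of carton_1 and the y axis of cradle, either way round below 0.12 rad)) and ((distance between carton_2 and slot_1 below 0.012 m and angle between the x axis of carton_2 and the x axis of cradle, either way round below 0.12 rad) or (distance between carton_2 and slot_2 below 0.012 m and angle between the x axis of carton_2 and the y axis of cradle, either way round below 0.12 rad) or (distance between carton_2 and slot_3 below 0.012 m and angle between the x axis of carton_2 and the x axis of cradle, either way round below 0.12 rad) or (distance between carton_2 and slot_4 below 0.012 m and angle between the x axis of carton_2 and the y axis of cradle, either way round below 0.12 rad)) and ((distance between carton_3 and slot_1 below 0.012 m and angle between the x axis of carton_3 and the x axis of cradle, either way round below 0.12 rad) or (distance between carton_3 and slot_2 below 0.012 m and angle between the x axis of carton_3 and the y axis of cradle, either way round below 0.12 rad) or (distance between carton_3 and slot_3 below 0.012 m and angle between the x axis of carton_3 and the x axis of cradle, either way round below 0.12 rad) or (distance between carton_3 and slot_4 below 0.012 m and angle between the x axis of carton_3 and the y axis of cradle, either way round below 0.12 rad)) and ((distance between carton_4 and slot_1 below 0.012 m and angle between the x axis of carton_4 and the x axis of cradle, either way round below 0.12 rad) or (distance between carton_4 and slot_2 below 0.012 m and angle between the x axis of carton_4 and the y axis of cradle, either way round below 0.12 rad) or (distance between carton_4 and slot_3 below 0.012 m and angle between the x axis of carton_4 and the x axis of cradle, either way round below 0.12 rad) or (distance between carton_4 and slot_4 below 0.012 m and angle between the x axis of carton_4 and the y axis of cradle, either way round below 0.12 rad)) and angle between each of carton_1, carton_2, carton_3, carton_4's own z axis and vertical below 0.1 rad and linear speed of each of carton_1, carton_2, carton_3, carton_4 below 0.02 m/s and value of joint bar below 0.03 rad and value of joint pin_lift below 0.003 m and value of joint pin_turn below 0.15 rad); the robot touches nothing.
It fails at once if the tape roll is shifted more than 30 mm (distance of tape_roll from where it was at the start of the episode above 0.03 m).
It fails at once if the jar is shifted more than 30 mm (distance of jar from where it was at the start of the episode above 0.03 m).
It fails at once if the screwdriver is shifted more than 30 mm (distance of screwdriver from where it was at the start of the episode above 0.03 m).
Of carton_1, carton_2, carton_3, carton_4 only 3 to 4 are there at a start; the rules pass over those that are not, and their reading is None.
At some moment in a run one of carton_1, carton_2, carton_3, carton_4 may be knocked a few centimetres aside while the robot is not near it.
Once in a run the grip may slacken for a moment while it holds something.
It also fails if it takes over 210 s, if anything falls off the work surface, if the arm or the gripper's body presses on something with over 40 N, if the wrist force passes 120 N, or if a joint passes its speed limit or range.

ROBOT

A 7-joint arm with a two-finger parallel gripper is mounted at the origin on a cart in front of the work surface, level with it; the furniture and walls round the work are solid. World frame = base frame: x ahead of the robot, y to its left, z up, the work surface at z = 0. Lengths are in m, angles in rad, forces in N, time in s.
With the tool pointing down it reaches from about 0.4 to 0.9 m from the base axis. Payload 5.5 kg.
Tool frame: the origin (TCP) lies on the centre line of the jaws, within the pads' length; the fingertips stand 19 mm ahead of it and the grasp point (between the pads) is the TCP (r.nose_length is the distance from the TCP to the fingertips, in m); z points along the fingers, y is the line along which they close (so a half turn about z gives the same grasp; the last joint's range is limited). The gripper opens to 85 mm and grips with 20 to 120 N. Pads are 22 mm wide; open, the fingers measure 114 mm over their backs; the gripper's body (76 mm by 85 mm) begins 54 mm behind the grasp point. The pads swing forward as they close: fully open they stand 13 mm farther back than shut.
Start: joints at [-0.922, 0.501, -0.427, 1.55, 0.221, 1.138, -0.21], TCP at [0.245, 0.602, 0.25] pointing down, gripper open.
Joint ranges: [-2.88, 2.88], [-0.31, 2.03], [-1.54, 1.56], [0.2, 2.42], [-1.41, 4.55], [0.19, 2.02], [-2.57, 2.57]. Speed limits (rad/s): [2.57, 2.57, 3.14, 3.14, 3.14, 3.14, 3.14].

INTERFACE

Orientations are given as a unit quaternion [w, x, y, z].
In Python, from station import r, optics gives the robot as it stands. The module is installed in compiled form; this text tells all that it offers.
- The arm moves only by the tool servo_tool, never from a script. Its argument "targets" is one flat list of numbers, 7 for each row, row after row: the opening, from 0 (shut) to 1 (fully open), then the shift along the tool's x, y, z scaled (see below), then the turn, a rotation vector about the tool's x, y, z scaled (see below). A call has 1 to 5 rows; each row shifts and turns the commanded pose from where the row before left it, along the tool's axes as they then stand; what a row does not reach is not made up. The controller multiplies each number of a shift by 10 cm and each number of a turn by pi/2 rad. A row lasts 1/8 s, in which the tool goes at most 62.5 mm and 10.7 degrees, less where a joint would pass 70% of its speed; a pose out of reach is approached as far as the arm can. A call with a number of a shift or a turn outside -1 to 1 is refused whole. A call with a gripper value outside its range is refused whole. The fingers move at their own pace and stop on an object; "force" is the grip in N (left out, the last holds). Time passes only in rows, so rows that do not move let the fingers close. It gives the time, the measured TCP pose, the force, the opening and the grip force at its end, in the units of the state.
- r.observe(): the state, without advancing time (a new reading comes with each control period).
- optics.grab_frame(name): name is "scene" or "top" or "wrist"; returns a dict with "frame" (420x560x3 uint8, red, green, blue), "z_map" (420x560 float32, m along the optical axis (not along the pixel's ray), 0 where there is no reading), "intrinsics" (3x3 intrinsics, pixels), "cam_to_world" (4x4, takes a point from camera to world coordinates). Camera axes: x right, y down, z forward; pixel columns grow to the right and rows downward; lengths in m; the calibration is good to about 2 mm. A picture is of the moment at which its call begins.
- r.close_job(): hands the job in; it is judged then, once.
The state is a dict: "time": time; "joint_pos": joint angles; "qd": joint speeds; "joint_efforts": joint torques, N m; "eef_pos": TCP position; "tcp_rot": TCP orientation; "contact_force": force on the tool from outside, world axes, zero at the start; "wrist_torque": the same for the moment, N m; "width": finger opening in m; "gripper_force": force on a finger pad.
Only numpy, scipy, OpenCV 4.12 (cv2) and the standard library are available. Lean on these libraries where they do the work, as an engineer would, in place of code of your own. Each camera call takes 0.05 s, during which the arm holds its last target. There are 200 camera calls.

## Working session

There is one attempt and no reset: what is moved stays moved. The work goes in short steps, Python scripts to look and compute and a tool call to move; the robot and the scene stay as the last step left them, time stands still between calls to the robot, and variables do not carry over. Pictures are saved under pics/ and viewed, at most 14 in all, crops included, and the job is handed in when it is done.

Besides the shell and the picture viewer there is one more tool, called by a JSON object that holds its "method" and its "body", one argument or row to a line. servo_tool: Moves the arm, as the interface text tells. Shifts and turns lie within -1 to 1; 1 stands for 10 cm of shift or pi/2 rad of turn. Its arguments: {"type":"object","properties":{"targets":{"type":"array","items":{"type":"number","minimum":-1,"maximum":1}},"force":{"type":"number"}},"required":["targets"]}

```bash
mkdir -p pics
cat > h.py <<'E'
import numpy as np, cv2
from station import r, optics
def grab(n,save=None):
    f=optics.grab_frame(n)
    if save: cv2.imwrite('pics/'+save,f['frame'][:,:,::-1])
    return f
def pts(f):
    z=f['z_map']; K=f['intrinsics']; v,u=np.mgrid[:z.shape[0],:z.shape[1]]
    p=np.stack([(u-K[0,2])/K[0,0]*z,(v-K[1,2])/K[1,1]*z,z],-1)
    T=f['cam_to_world']; w=p@T[:3,:3].T+T[:3,3]; w[z==0]=np.nan
    return w
E
python3 - <<'E'
from h import *
s=r.observe(); print({k:np.round(v,3) for k,v in s.items()}, r.nose_length)
for n in ['top','scene']:
    f=grab(n,n+'0.png'); np.savez(n+'0.npz',p=pts(f),f=f['frame']); print(n,np.round(f['cam_to_world'],3).tolist(),f['intrinsics'][0])
E
```

```text
{'time': np.float64(0.0), 'joint_pos': array([-0.922,  0.502, -0.427,  1.551,  0.221,  1.138, -0.21 ]), 'qd': array([-0.   ,  0.   ,  0.001,  0.   ,  0.   , -0.001,  0.001]), 'joint_efforts': array([ 1.0000e-03, -5.6951e+01, -5.8160e+00, -2.8094e+01,  1.0000e-02,
        1.2000e-02,  0.0000e+00]), 'eef_pos': array([0.244, 0.602, 0.249]), 'tcp_rot': array([-0.   ,  0.192,  0.981, -0.001]), 'contact_force': array([-0.81 , -0.162, -0.646]), 'wrist_torque': array([-0.005,  0.009, -0.021]), 'gripper_force': np.float64(0.0), 'width': np.float64(0.085)} 0.019
top [[-0.497, -0.804, 0.326, -0.138], [-0.868, 0.463, -0.181, 0.268], [-0.005, -0.373, -0.928, 2.036], [0.0, 0.0, 0.0, 1.0]] [539.49949452   0.         272.88069876]
scene [[-0.662, -0.459, 0.593, -0.383], [-0.749, 0.382, -0.541, 0.759], [0.022, -0.802, -0.596, 1.034], [0.0, 0.0, 0.0, 1.0]] [510.05361649   0.         281.12284162]
```

View pics/top0.png

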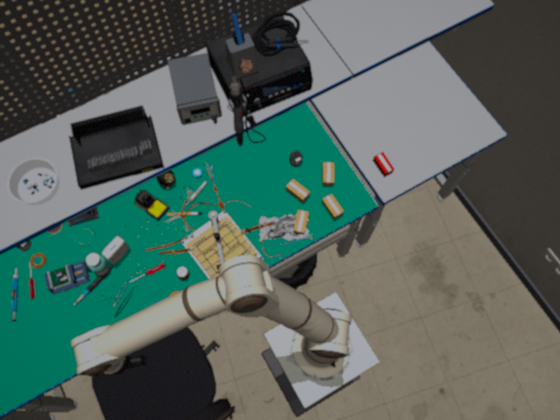

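View pics/scene0.png

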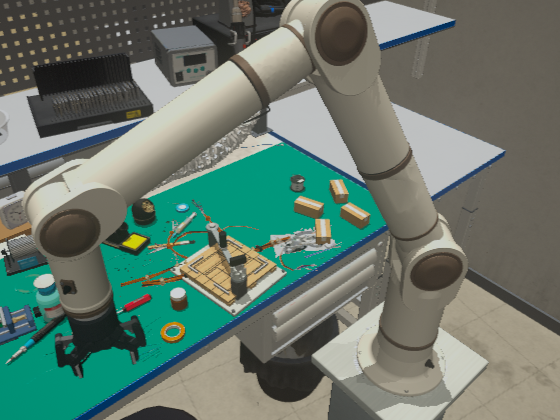

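The top view shows four cartons at about (298,190), (329,173), (333,205) and (301,222). The cradle is at (222,248), and the jar at (182,272). The scene view shows the handle at (237,285) or (215,235) over the cradle. Next I measure these from depth.

Run:
```python
from h import *
for n in ['top','scene']:
    d=np.load(n+'0.npz'); p=d['p']; f=d['f']; hsv=cv2.cvtColor(f,cv2.COLOR_RGB2HSV)
    z=p[...,2]
    # cartons: top points z~.04
    reg=(z>0.034)&(z<0.047)&(p[...,0]>0.3)&(p[...,0]<0.95)&(p[...,1]<0.2)&(p[...,1]>-0.6)
    m=(reg&(hsv[...,0]<25)&(hsv[...,1]>35)).astype(np.uint8)
    k,l,st,c=cv2.connectedComponentsWithStats(m)
    print(n)
    for i in range(1,k):
        if st[i,4]>25:
            q=p[l==i]; rc=cv2.minAreaRect((q[:,:2]*1000).astype(np.float32)); print('carton',st[i,4],c[i].round(),rc, q[:,2].mean().round(4))
    # tall things in cradle area
    for lo,hi,nm in [(0.128,0.155,'tall'),(0.1,0.128,'mid'),(.081,.094,'bar'),(0.026,.036,'deck'),(0.004,.02,'base')]:
        m=((z>lo)&(z<hi)&(p[...,0]>0.35)&(p[...,0]<0.85)&(p[...,1]<0.35)&(p[...,1]>-0.15)).astype(np.uint8)
        k,l,st,c=cv2.connectedComponentsWithStats(m)
        for i in range(1,k):
            if st[i,4]>12:
                q=p[l==i]; rc=cv2.minAreaRect((q[:,:2]*1000).astype(np.float32)); print(nm,st[i,4],c[i].round(),np.round(rc[0]),np.round(rc[1]),round(rc[2],1), q.mean(0).round(4))
```

```text
top
carton 62 [325. 172.] ((583.46484375, -377.8792724609375), (16.790508270263672, 87.38179779052734), 58.443119049072266) 0.0403
carton 62 [331. 172.] ((570.0926513671875, -401.1235656738281), (13.062849044799805, 86.60238647460938), 58.19967269897461) 0.0399
carton 51 [300. 186.] ((580.6670532226562, -254.87628173828125), (83.31571960449219, 16.414710998535156), 20.370405197143555) 0.0406
carton 62 [295. 191.] ((570.5444946289062, -227.8797607421875), (86.20223999023438, 18.82869529724121), 19.08867835998535) 0.0399
carton 57 [336. 203.] ((444.57513427734375, -342.2999267578125), (81.72541809082031, 13.985268592834473), 1.4728832244873047) 0.0402
carton 54 [331. 209.] ((433.8118896484375, -313.6819763183594), (66.85699462890625, 16.45327377319336), 2.9820151329040527) 0.0401
carton 67 [297. 221.] ((460.42694091796875, -171.02520751953125), (17.17810821533203, 89.98049926757812), 49.257076263427734) 0.0401
carton 47 [304. 222.] ((436.52569580078125, -188.77371215820312), (13.799420356750488, 75.70162963867188), 47.19186019897461) 0.04
carton 38 [225. 223.] ((589.96240234375, 78.211
[... 6199 characters left out ...]
]
base 24 [136. 268.] [694. 340.] [16. 40.] 67.3 [0.6948 0.3384 0.0055]
base 13 [280. 288.] [367.  72.] [25.  7.] 68.4 [0.3671 0.0711 0.0054]
base 46 [163. 298.] [545. 338.] [65. 25.] 2.1 [0.5454 0.3393 0.0051]
base 82 [179. 306.] [489. 319.] [53. 30.] 75.1 [0.4842 0.3244 0.0111]
base 29 [204. 305.] [451. 270.] [16. 36.] 84.7 [0.45   0.2692 0.0055]
base 32 [181. 316.] [454. 339.] [15. 41.] 53.1 [0.4561 0.3377 0.0053]
base 22 [196. 319.] [425. 313.] [11. 38.] 43.3 [0.4248 0.313  0.0049]
base 19 [202. 319.] [412. 304.] [15. 32.] 76.1 [0.4129 0.3015 0.0051]
base 22 [190. 328.] [410. 341.] [14. 45.] 66.2 [0.4073 0.3411 0.0057]
base 19 [208. 324.] [389. 297.] [13. 24.] 55.0 [0.3882 0.2978 0.0053]
```

```bash
cat >> h.py <<'E'
from scipy.spatial.transform import Rotation as Rn
def rot(yaw):
    c,s=np.cos(yaw),np.sin(yaw); return np.array([[-s,c,0],[c,s,0],[0,0,-1]]).T
def pose():
    s=r.observe(); q=s['tcp_rot']; return np.array(s['eef_pos']),Rn.from_quat([q[1],q[2],q[3],q[0]]).as_matrix()
def plan(wps,step=0.05,ang=9.5,start=None):
    "wps: (x,y,z,yaw deg of closing line,opening[,step]); prints rows, 5 to a call"
    p,R=start or pose(); rows=[]
    print('from',p.round(4),'yaw',np.degrees(np.arctan2(R[1,1],R[0,1])).round(1))
    for w in wps:
        st=w[5] if len(w)>5 else step
        q=np.array(w[:3]); T=rot(np.radians(w[3])); dr=Rn.from_matrix(R.T@T).as_rotvec()
        n=max(1,int(np.ceil(max(np.linalg.norm(q-p)/st,np.degrees(np.linalg.norm(dr))/ang)-1e-3)))
        dp=(q-p)/n
        for i in range(n):
            rows.append([w[4],*np.round(R.T@((w[:3]-dp*(n-1-i))-p)/0.1,3),*np.round(dr/n/(np.pi/2),3)])
            sh=np.array(rows[-1][1:4])*.1; p=p+R@sh; R=R@Rn.from_rotvec(np.array(rows[-1][4:])*np.pi/2).as_matrix()
    for i in range(0,len(rows),5):
        print('['+', '.join(','.join('%g'%(v+0.) for v in x) for x in rows[i:i+5])+']')
E
python3 -c "
from h import *
plan([(.30,.50,.33,45,1),(.46,.155,.36,-18,1)])"
```

```text
from [0.2444 0.6017 0.2494] yaw 67.9
[1,-0.299,-0.245,-0.268,0,0,0.085, 1,-0.329,-0.202,-0.269,0,0,0.085, 1,-0.353,-0.157,-0.268,0,0,0.085, 1,-0.447,-0.163,-0.037,0,0,0.087, 1,-0.464,-0.101,-0.037,0,0,0.087]
[1,-0.474,-0.037,-0.037,0,0,0.087, 1,-0.475,0.029,-0.037,0,0,0.087, 1,-0.466,0.092,-0.037,0,0,0.087, 1,-0.45,0.156,-0.037,0,0,0.087, 1,-0.424,0.215,-0.037,0,0,0.087]
[1,-0.391,0.271,-0.037,0,0,0.087]
```

{"method": "servo_tool", "body": {
  "targets": [1,-0.299,-0.245,-0.268,0,0,0.085,1,-0.329,-0.202,-0.269,0,0,0.085,1,-0.353,-0.157,-0.268,0,0,0.085,1,-0.447,-0.163,-0.037,0,0,0.087,1,-0.464,-0.101,-0.037,0,0,0.087]
}}

```text
time: 0.72
eef_pos: [0.3405, 0.4128, 0.3383]
tcp_rot: [0.0, 0.507, 0.862, 0.0]
contact_force: [0.9, -0.1, -0.7]
width: 0.0854
gripper_force: 0.0
```

{"method": "servo_tool", "body": {
  "targets": [1,-0.474,-0.037,-0.037,0,0,0.087,1,-0.475,0.029,-0.037,0,0,0.087,1,-0.466,0.092,-0.037,0,0,0.087,1,-0.45,0.156,-0.037,0,0,0.087,1,-0.424,0.215,-0.037,0,0,0.087]
}}

```text
time: 1.35
eef_pos: [0.4403, 0.1969, 0.3566]
tcp_rot: [-0.0, 0.767, 0.642, -0.0]
contact_force: [0.9, -0.9, -0.2]
width: 0.0854
gripper_force: 0.0
```

{"method": "servo_tool", "body": {
  "targets": [1,-0.391,0.271,-0.037,0,0,0.087,1,0,0,0,0,0,0,1,0,0,0,0,0,0]
}}

```text
time: 1.72
eef_pos: [0.4596, 0.1559, 0.3601]
tcp_rot: [-0.0, 0.807, 0.59, -0.0]
contact_force: [0.2, 0.6, 0.5]
width: 0.0855
gripper_force: 0.0
```

Run:
```python
from h import *
s=r.observe(); print(pose()[0],s['joint_pos'].round(2),s['contact_force'])
f=grab('wrist','w1.png'); p=pts(f); np.savez('w1.npz',p=p,f=f['frame']); print(np.round(f['cam_to_world'],3).tolist())
z=p[...,2]
for lo,hi,nm in [(.144,.156,'T'),(.128,.142,'post'),(.081,.094,'bar'),(0.026,.034,'deck')]:
    m=((z>lo)&(z<hi)).astype(np.uint8); k,l,st,c=cv2.connectedComponentsWithStats(m)
    for i in range(1,k):
        if st[i,4]>60:
            q=p[l==i]; rc=cv2.minAreaRect((q[:,:2]*1000).astype(np.float32)); print(nm,st[i,4],c[i].round(),np.round(rc[0]),np.round(rc[1]),round(rc[2],1), q.mean(0).round(4))
```

```text
[0.45962315 0.1558516  0.36007483] [-0.39  0.08  0.01  1.82 -0.    1.25 -0.69] [0.17299056 0.61985303 0.48735055]
[[0.953, -0.288, -0.09, 0.482], [-0.301, -0.911, -0.282, 0.228], [-0.001, 0.296, -0.955, 0.484], [0.0, 0.0, 0.0, 1.0]]
T 443 [239. 182.] [413. 179.] [43. 14.] 72.7 [0.4137 0.179  0.1498]
T 230 [ 16. 346.] [30. 55.] [ 6. 46.] 58.8 [0.0331 0.053  0.1499]
post 257 [341. 179.] [530. 142.] [20. 21.] 28.8 [0.5301 0.1428 0.1375]
post 290 [ 21. 338.] [22. 57.] [ 9. 58.] 66.9 [0.0281 0.0551 0.1351]
bar 2011 [343. 172.] [522. 150.] [ 38. 257.] 70.0 [0.542  0.1397 0.0883]
bar 220 [ 45. 317.] [18. 57.] [12. 72.] 70.9 [0.0273 0.0559 0.0873]
deck 229 [543.  53.] [865. 204.] [70. 28.] 82.7 [0.861  0.205  0.0286]
deck 99 [272.  66.] [493. 308.] [24. 43.] 67.2 [0.4921 0.3037 0.031 ]
deck 7277 [313. 136.] [512. 173.] [211. 139.] 8.3 [0.5217 0.194  0.0304]
deck 5120 [316. 203.] [514. 106.] [197. 121.] 8.0 [0.4974 0.0902 0.0305]
deck 280 [ 84. 301.] [38. 39.] [ 35. 123.] 46.1 [0.0472 0.0385 0.03  ]
deck 155 [328. 333.] [ 455. -162.] [39. 98.] 73.9 [ 0.4512 -0.16    0.0302]
```

View pics/w1.png

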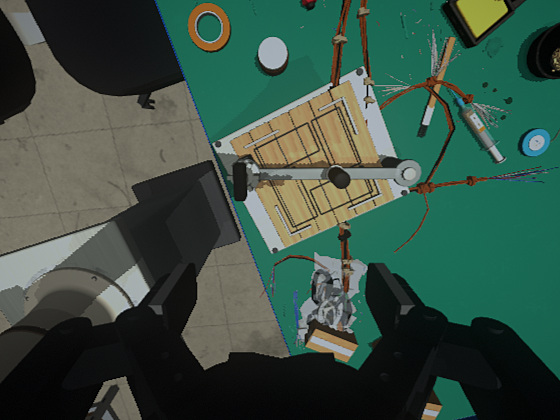

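The wrist view shows the T knob at (239,182), the handle at (341,179), and the pivot at (408,172). From depth, the knob is at (0.413, 0.179), the handle at (0.530, 0.142), and the yaw is about 8.1°. This matches the given geometry: 123 mm between knob and handle, with the T top at 150 mm.

```bash
python3 -c "
from h import *
plan([(.413,.179,.20,-17.3,.6),(.413,.179,.142,-17.3,.6,.03)])"
```

```text
from [0.4594 0.1565 0.36  ] yaw -17.6
[0.6,0.019,-0.127,0.4,0,0,-0.001, 0.6,0.019,-0.127,0.4,0,0,-0.001, 0.6,0.019,-0.128,0.401,0,0,-0.001, 0.6,0.019,-0.127,0.4,0,0,-0.001, 0.6,0,0,0.29,0,0,0.001]
[0.6,0,0.001,0.29,0,0,0.001]
```

{"method": "servo_tool", "body": {
  "targets": [0.6,0.019,-0.127,0.4,0,0,-0.001,0.6,0.019,-0.127,0.4,0,0,-0.001,0.6,0.019,-0.128,0.401,0,0,0,0.6,0.019,-0.127,0.4,0,0,0,0.6,0,0,0.29,0,0,0]
}}

```text
time: 2.4
eef_pos: [0.4114, 0.1798, 0.1695]
tcp_rot: [-0.001, 0.805, 0.593, -0.001]
contact_force: [0.8, -0.3, 0.7]
width: 0.0513
gripper_force: 0.0
```

{"method": "servo_tool", "body": {
  "targets": [0.6,0,0,0.29,0,0,0,0.6,0,0,0,0,0,0,0,0,0,0,0,0,0,0,0,0,0,0,0,0,0,0,0,0,0,0,0],
  "force": 60
}}

```text
time: 3.02
eef_pos: [0.4146, 0.1787, 0.1437]
tcp_rot: [0.0, 0.806, 0.591, 0.001]
contact_force: [-1.5, 1.5, 6.8]
width: 0.0126
gripper_force: 61.7
```

{"method": "servo_tool", "body": {
  "targets": [0,0,0,0,0,0,0,0,0,0,0,0,0,0]
}}

```text
time: 3.28
eef_pos: [0.4146, 0.1787, 0.1436]
tcp_rot: [0.0, 0.806, 0.591, 0.001]
contact_force: [-1.9, 0.5, 6.4]
width: 0.013
gripper_force: 61.8
```

{"method": "servo_tool", "body": {
  "targets": [0,0,0,-0.08,0,0,0,0,0,0,-0.08,0,0,0,0,0,0,-0.08,0,0,0,0,0,0,0,0,0,0]
}}

```text
time: 3.78
eef_pos: [0.4143, 0.1785, 0.1667]
tcp_rot: [-0.0, 0.806, 0.591, 0.001]
contact_force: [3.5, 4.6, -11.7]
width: 0.0132
gripper_force: 59.3
```

{"method": "servo_tool", "body": {
  "targets": [0,0,0,0,0,0,-0.095,0,0,0,0,0,0,-0.095,0,0,0,0,0,0,-0.095,0,0,0,0,0,0,-0.095,0,0,0,0,0,0,-0.095]
}}

```text
time: 4.4
eef_pos: [0.4136, 0.1785, 0.1659]
tcp_rot: [-0.0, 0.533, 0.846, 0.0]
contact_force: [2.7, 5.0, -11.0]
width: 0.013
gripper_force: 59.3
```

{"method": "servo_tool", "body": {
  "targets": [0,0,0,0,0,0,-0.095,0,0,0,0,0,0,-0.1,0,0,0,0,0,0,0,0,0,0,0,0,0,0]
}}

```text
time: 4.9
eef_pos: [0.4133, 0.1783, 0.1658]
tcp_rot: [-0.001, 0.402, 0.916, 0.0]
contact_force: [2.9, 4.7, -11.9]
width: 0.0127
gripper_force: 59.2
```

{"method": "servo_tool", "body": {
  "targets": [0,0,0,0.045,0,0,0,0,0,0,0.045,0,0,0,0,0,0,0,0,0,0]
}}

```text
time: 5.28
eef_pos: [0.4134, 0.1783, 0.1575]
tcp_rot: [-0.0, 0.401, 0.916, -0.0]
contact_force: [-2.1, 3.8, -0.8]
width: 0.0127
gripper_force: 60.7
```

{"method": "servo_tool", "body": {
  "targets": [0.2,0,0,0,0,0,0,0.4,0,0,0,0,0,0,0.6,0,0,0,0,0,0,0.7,0,0,0,0,0,0,0.7,0,0,-0.3,0,0,0]
}}

```text
time: 5.9
eef_pos: [0.4122, 0.177, 0.1859]
tcp_rot: [-0.002, 0.401, 0.916, -0.002]
contact_force: [0.4, 0.0, 0.8]
width: 0.0598
gripper_force: 0.0
```

{"method": "servo_tool", "body": {
  "targets": [0.8,0,0,-0.5,0,0,0,0.8,0,0,-0.5,0,0,0,0.8,0,0,-0.5,0,0,0,0.8,0,0,0,0,0,0]
}}

```text
time: 6.4
eef_pos: [0.4161, 0.179, 0.3416]
tcp_rot: [0.003, 0.401, 0.916, 0.003]
contact_force: [-0.8, -0.1, 0.2]
width: 0.0682
gripper_force: 0.0
```

Run:
```python
from h import *
for n in ['wrist','scene']:
    p=pts(grab(n,n+'2.png')); z=p[...,2]
    m=((z>.155)&(z<.185)&(np.hypot(p[...,0]-.413,p[...,1]-.179)<.05)); q=p[m]; print(n,m.sum())
    if m.sum()>10: print(cv2.minAreaRect((q[:,:2]*1000).astype(np.float32)),np.median(q,0))
print(pose()[0],r.observe()['joint_pos'].round(2))
```

```text
wrist 517
((412.3077087402344, 177.9944305419922), (13.186463356018066, 43.18955993652344), 42.75766372680664) [0.41173682 0.17888126 0.16374362]
scene 78
((411.54412841796875, 178.49322509765625), (13.388904571533203, 46.901790618896484), 42.19736862182617) [0.40717687 0.18052397 0.16390524]
[0.41388469 0.17783135 0.33744614] [-0.27  0.03 -0.2   1.92  0.01  1.19  0.27]
```

The T top is at 164 mm (+14 mm) and has turned by 60°, so the pin is resting in its notch. Next I swing the bar by its handle.

```bash
python3 -c "
from h import *
plan([(.53,.142,.22,20,.8),(.53,.142,.122,20,.8,.04)])
s=(np.array([.53,.142,.122]),rot(np.radians(20)))
P=np.array([.627,.112]);v=np.array([.53,.142])-P; a0=np.degrees(np.arctan2(v[1],v[0])); R=np.hypot(*v); print(a0,R)
plan([(*(P+R*np.array([np.cos(np.radians(a0-k*7.5)),np.sin(np.radians(a0-k*7.5))])),.122,20-k*7.5,.0) for k in range(1,11)],start=s)
"
```

```text
from [0.4139 0.1778 0.3374] yaw 42.8
[0.8,-0.263,0.152,0.294,0,0,0.063, 0.8,-0.246,0.177,0.294,0,0,0.063, 0.8,-0.228,0.201,0.294,0,0,0.063, 0.8,-0.207,0.222,0.293,0,0,0.063, 0.8,0,0,0.327,0,0,0]
[0.8,0,0,0.327,0,0,0, 0.8,0,-0.001,0.326,0,0,0]
162.81429385577525 0.10153324578678648
from [0.53  0.142 0.122] yaw 20.0
[0,0.1,0.087,0,0,0,0.083, 0,0.101,0.087,0,0,0,0.084, 0,0.1,0.087,0,0,0,0.083, 0,0.1,0.087,0,0,0,0.083, 0,0.101,0.087,0,0,0,0.084]
[0,0.1,0.087,0,0,0,0.083, 0,0.1,0.087,0,0,0,0.083, 0,0.101,0.087,0,0,0,0.084, 0,0.1,0.087,0,0,0,0.083, 0,0.1,0.087,0,0,0,0.083]
```

{"method": "servo_tool", "body": {
  "targets": [0.8,-0.263,0.152,0.294,0,0,0.063,0.8,-0.246,0.177,0.294,0,0,0.063,0.8,-0.228,0.201,0.294,0,0,0.063,0.8,-0.207,0.222,0.293,0,0,0.063,0.8,0,0,0.327,0,0,0]
}}

```text
time: 7.12
eef_pos: [0.5307, 0.1403, 0.1841]
tcp_rot: [-0.0, 0.574, 0.819, -0.001]
contact_force: [-0.6, -0.4, -0.3]
width: 0.0687
gripper_force: 0.0
```

{"method": "servo_tool", "body": {
  "targets": [0.8,0,0,0.327,0,0,0,0.8,0,0,0.326,0,0,0,0,0,0,0,0,0,0,0,0,0,0,0,0,0,0,0,0,0,0,0,0],
  "force": 30
}}

```text
time: 7.75
eef_pos: [0.5315, 0.1427, 0.123]
tcp_rot: [0.001, 0.573, 0.82, 0.002]
contact_force: [5.4, 0.2, -5.4]
width: 0.0211
gripper_force: 31.9
```

{"method": "servo_tool", "body": {
  "targets": [0,0,0,0,0,0,0,0,0,0,0,0,0,0]
}}

```text
time: 8.0
eef_pos: [0.5316, 0.1427, 0.123]
tcp_rot: [0.001, 0.573, 0.82, 0.002]
contact_force: [4.1, 1.8, -4.5]
width: 0.0211
gripper_force: 32.0
```

{"method": "servo_tool", "body": {
  "targets": [0,0.1,0.087,0,0,0,0.083,0,0.1,0.087,0,0,0,0.083,0,0.1,0.087,0,0,0,0.083,0,0.1,0.087,0,0,0,0.083,0,0.1,0.087,0,0,0,0.083]
}}

```text
time: 8.62
eef_pos: [0.5689, 0.1938, 0.123]
tcp_rot: [0.001, 0.807, 0.591, 0.0]
contact_force: [1.8, -3.8, -0.1]
width: 0.0209
gripper_force: 32.4
```

{"method": "servo_tool", "body": {
  "targets": [0,0.1,0.087,0,0,0,0.083,0,0.1,0.087,0,0,0,0.083,0,0.1,0.087,0,0,0,0.083,0,0.1,0.087,0,0,0,0.083,0,0.1,0.087,0,0,0,0.083]
}}

```text
time: 9.25
eef_pos: [0.6309, 0.2126, 0.123]
tcp_rot: [0.0, 0.953, 0.302, -0.0]
contact_force: [-0.0, -4.0, 1.9]
width: 0.0208
gripper_force: 32.5
```

{"method": "servo_tool", "body": {
  "targets": [0,0,0,0,0,0,0,0.3,0,0,0,0,0,0,0.6,0,0,0,0,0,0,0.8,0,0,0,0,0,0,0.8,0,0,-0.3,0,0,0]
}}

```text
time: 9.88
eef_pos: [0.6278, 0.2135, 0.1493]
tcp_rot: [-0.0, 0.952, 0.305, -0.003]
contact_force: [0.8, -0.5, 1.1]
width: 0.068
gripper_force: 0.0
```

{"method": "servo_tool", "body": {
  "targets": [1,0,0,-0.5,0,0,0,1,0,0,-0.5,0,0,0,1,0,0,-0.4,0,0,0]
}}

```text
time: 10.25
eef_pos: [0.6305, 0.2141, 0.2942]
tcp_rot: [-0.0, 0.953, 0.305, 0.001]
contact_force: [0.8, 0.3, -0.2]
width: 0.0855
gripper_force: 0.0
```

```bash
python3 -c "
from h import *
s=r.observe();print(s['joint_pos'].round(2));plan([(.48,.10,.36,10,1)])"
```

```text
[-0.54  0.47  0.25  1.48 -0.12  1.21 -1.23]
from [0.6305 0.2141 0.2942] yaw -54.5
[1,-0.269,0.008,-0.094,0,0,-0.102, 1,-0.268,-0.035,-0.095,0,0,-0.102, 1,-0.258,-0.077,-0.094,0,0,-0.102, 1,-0.243,-0.118,-0.095,0,0,-0.102, 1,-0.221,-0.154,-0.094,0,0,-0.102]
[1,-0.193,-0.188,-0.095,0,0,-0.102, 1,-0.161,-0.216,-0.094,0,0,-0.102]
```

{"method": "servo_tool", "body": {
  "targets": [1,-0.269,0.008,-0.094,0,0,-0.102,1,-0.268,-0.035,-0.095,0,0,-0.102,1,-0.258,-0.077,-0.094,0,0,-0.102,1,-0.243,-0.118,-0.095,0,0,-0.102,1,-0.221,-0.154,-0.094,0,0,-0.102]
}}

```text
time: 10.88
eef_pos: [0.5219, 0.132, 0.3393]
tcp_rot: [-0.0, 0.757, 0.654, 0.0]
contact_force: [-0.1, -1.4, 0.8]
width: 0.0855
gripper_force: 0.0
```

{"method": "servo_tool", "body": {
  "targets": [1,-0.193,-0.188,-0.095,0,0,-0.102,1,-0.161,-0.216,-0.094,0,0,-0.102,1,0,0,0,0,0,0,1,0,0,0,0,0,0]
}}

```text
time: 11.38
eef_pos: [0.4802, 0.1004, 0.3579]
tcp_rot: [0.0, 0.645, 0.764, 0.0]
contact_force: [0.4, 0.1, 0.8]
width: 0.0854
gripper_force: 0.0
```

Run:
```python
from h import *
f=grab('wrist','w3.png'); p=pts(f); z=p[...,2]; hsv=cv2.cvtColor(f['frame'],cv2.COLOR_RGB2HSV)
m=((z>.025)&(z<.035)&(p[...,0]>.3)&(p[...,0]<.7)&(p[...,1]<.3)&(p[...,1]>0)&(hsv[...,0]<30)&(hsv[...,1]>50)).astype(np.uint8)
m=cv2.morphologyEx(m,cv2.MORPH_OPEN,np.ones((3,3)))
k,l,st,c=cv2.connectedComponentsWithStats(m); i=1+np.argmax(st[1:,4]); q=p[l==i]
print('deck',cv2.minAreaRect((q[:,:2]*1000).astype(np.float32)),st[i,4],q[:,2].mean())
s=(l==i)|True
# dark outline pixels on the deck
v=hsv[...,2]; dk=(z>.022)&(z<.038)&(np.abs(p[...,0]-.511)<.1)&(np.abs(p[...,1]-.143)<.1)&(v<70)
q=p[dk]; print('outline',dk.sum(),cv2.minAreaRect((q[:,:2]*1000).astype(np.float32)))
def cart(p,hsv):
    z=p[...,2]
    m=((z>0.035)&(z<0.046)&(p[...,0]>0.3)&(p[...,0]<0.8)&(p[...,1]<-.05)&(p[...,1]>-0.6)).astype(np.uint8)
    m=cv2.morphologyEx(m,cv2.MORPH_OPEN,np.ones((3,3)))
    k,l,st,c=cv2.connectedComponentsWithStats(m)
    for i in range(1,k):
        if st[i,4]>100:
            q=p[l==i]; rc=cv2.minAreaRect((q[:,:2]*1000).astype(np.float32)); print('carton',st[i,4],c[i].round(),np.round(rc[0],1),np.round(rc[1],1),round(rc[2],1))
cart(p,hsv)
f=grab('scene'); cart(pts(f),None)
```

```text
deck ((542.6595458984375, 148.03408813476562), (132.9161376953125, 195.69554138183594), 7.992180347442627) 9416 0.030424397384436353
outline 1082 ((514.046142578125, 144.98046875), (174.26979064941406, 188.278564453125), 12.814451217651367)
carton 1105 [238. 322.] [ 449.6 -180.9] [46.  90.7] 48.2
carton 326 [298. 351.] [ 568.4 -224.7] [89.5 14.7] 19.7
carton 193 [339. 187.] [ 574.  -386.8] [46.8 99.8] 56.5
carton 237 [309. 203.] [ 573.3 -240.2] [94.1 50.2] 20.4
carton 218 [355. 211.] [ 443.5 -325.9] [51.1 93.6] 87.8
carton 271 [323. 228.] [ 450.1 -182.3] [44.4 95.1] 45.6
```

View pics/w3.png

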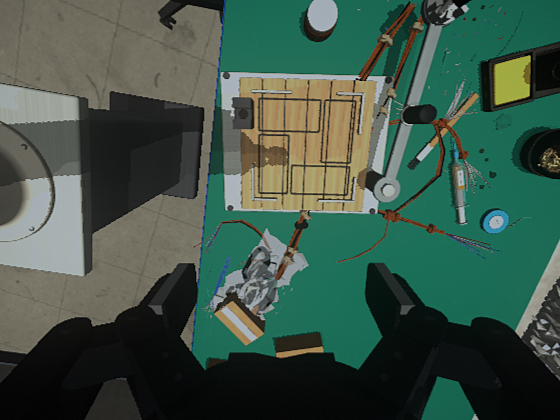

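The wrist view shows the bar clear on the right. The pinwheel outline spans about (259..362, 93..200), and two cartons are at (240,322) and (298,345). I refine the cradle origin from the outline lines.

Run:
```python
from h import *
f=grab('wrist'); p=pts(f); g=cv2.cvtColor(f['frame'],cv2.COLOR_RGB2GRAY)
bh=cv2.morphologyEx(g,cv2.MORPH_BLACKHAT,np.ones((7,7),np.uint8))
K=f['intrinsics'];T=f['cam_to_world']; v,u=np.mgrid[:420,:560]
d=np.stack([(u-K[0,2])/K[0,0],(v-K[1,2])/K[1,1],np.ones_like(u)],-1)@T[:3,:3].T
w=T[:3,3]+d*((.0305-T[2,3])/d[...,2])[...,None]
c0=np.array([.511,.1435])
for yd in (7,7.5,8.,8.5,9):
    a=np.radians(yd); R=np.array([[np.cos(a),-np.sin(a)],[np.sin(a),np.cos(a)]])
    q=((w[...,:2]-c0)@R)*1000
    m=(np.abs(q[...,0])<80)&(np.abs(q[...,1])<80)&(bh>25)&(np.abs(p[...,2]-.03)<.006)
    s=''
    for ax in (0,1):
        h,_=np.histogram(q[m][:,ax],bins=np.arange(-80,80.1,1)); h=np.convolve(h,[1,1,1],'same')
        sc=[]
        for o in range(-12,13):
            e=[-70.5,-25.5,-19.5,19.5,25.5,70.5]; sc.append(sum(h[int(round(x+o+79.5))] for x in e if 0<=x+o+79.5<160))
        s+=' ax%d off %d score %d'%(ax,np.argmax(sc)-12,max(sc))
        if yd==8: print(ax,h.tolist())
    print(yd,m.sum(),s)
```

```text
7 2796  ax0 off -2 score 673 ax1 off 0 score 722
7.5 2800  ax0 off -2 score 721 ax1 off 0 score 791
0 [61, 67, 36, 16, 32, 91, 147, 163, 115, 97, 64, 91, 101, 104, 69, 24, 28, 34, 33, 27, 27, 26, 23, 21, 21, 24, 23, 23, 25, 26, 26, 25, 25, 27, 25, 21, 22, 20, 20, 20, 20, 20, 23, 22, 65, 101, 111, 70, 31, 35, 67, 99, 117, 92, 56, 28, 35, 50, 70, 67, 55, 36, 21, 21, 21, 23, 20, 18, 18, 18, 18, 18, 17, 19, 20, 25, 46, 109, 165, 155, 91, 32, 16, 15, 16, 16, 16, 16, 16, 16, 16, 14, 16, 16, 30, 50, 68, 76, 58, 37, 45, 82, 123, 139, 114, 73, 36, 22, 29, 75, 137, 186, 153, 88, 34, 20, 23, 25, 26, 29, 27, 27, 26, 26, 26, 25, 25, 25, 22, 21, 20, 19, 24, 22, 25, 22, 21, 21, 20, 19, 25, 51, 114, 168, 190, 177, 172, 183, 187, 163, 99, 44, 25, 65, 100, 92, 52, 14, 3, 1]
1 [36, 65, 71, 47, 25, 27, 41, 94, 137, 173, 139, 102, 49, 39, 35, 41, 46, 41, 47, 41, 44, 46, 41, 45, 46, 42, 44, 36, 39, 42, 37, 43, 44, 41, 44, 36, 39, 41, 39, 42, 41, 39, 42, 40, 36, 39, 34, 37, 37, 37, 42, 55, 93, 134, 146, 114, 72, 40, 47, 61, 77, 63, 51, 37, 31, 33, 30, 32, 28, 28, 27, 26, 28, 28, 27, 25, 25, 27, 28, 27, 28, 36, 39, 43, 39, 42, 40, 40, 36, 37, 37, 35, 36, 37, 37, 39, 43, 64, 76, 82, 62, 42, 47, 88, 129, 149, 120, 77, 48, 49, 45, 45, 47, 50, 48, 44, 48, 37, 39, 46, 44, 43, 45, 46, 41, 40, 50, 44, 44, 44, 47, 39, 40, 46, 42, 47, 51, 52, 40, 39, 46, 41, 39, 38, 49, 38, 40, 59, 124, 181, 209, 155, 87, 33, 27, 36, 64, 66, 53, 15]
8.0 2802  ax0 off -2 score 752 ax1 off 0 score 836
8.5 2776  ax0 off -2 score 762 ax1 off 0 score 831
9 2767  ax0 off -2 score 727 ax1 off 0 score 787
```

Cradle: origin (0.509, 0.1435), yaw 8.2°. The knob geometry and the outline agree. Next I hover over the cartons and look.

```bash
cat >> h.py <<'E'
def cartons(n='wrist',zt=.04,box=(.3,.8,-.6,-.05)):
    p=pts(grab(n)); z=p[...,2]; out=[]
    m=((abs(z-zt)<.006)&(p[...,0]>box[0])&(p[...,0]<box[1])&(p[...,1]>box[2])&(p[...,1]<box[3])).astype(np.uint8)
    m=cv2.morphologyEx(m,cv2.MORPH_OPEN,np.ones((3,3)))
    k,l,st,c=cv2.connectedComponentsWithStats(m)
    for i in range(1,k):
        if st[i,4]>120:
            (cx,cy),(w,h),a=cv2.minAreaRect((p[l==i][:,:2]*1000).astype(np.float32)); 
            if h>w: a+=90
            print('carton px',c[i].round(),'at',round(cx,1),round(cy,1),'size',round(max(w,h)),round(min(w,h)),'long dir',round(a,1))
C=np.array([.509,.1435]); Y=8.2
SL={1:(-.0255,.048,98.2,-1),2:(.048,.0255,8.2,-1),3:(.0255,-.048,-81.8,-1),4:(-.048,-.0255,8.2,1)}
def job(cx,cy,phi,slot,gz=.026):
    x,y,sphi,sg=SL[slot]; a=np.radians(Y); c,s=np.cos(a),np.sin(a)
    tx=lambda f: sg*.022*np.array([-np.sin(np.radians(f)),np.cos(np.radians(f))])
    g=np.array([cx,cy])+tx(phi); q=C+[c*x-s*y,s*x+c*y]+tx(sphi)
    print('PICK');plan([(*g,.10,phi,1),(*g,gz,phi,1,.04)])
    print('CARRY');plan([(*g,.16,phi,.2),(*q,.15,sphi,.2,.04),(*q,.075,sphi,.2,.04)],start=(np.array([*g,gz]),rot(np.radians(phi))))
    print('place at',q.round(4),'from z .075 down to',.03+gz)
E
python3 -c "
from h import *
plan([(.50,-.17,.40,30,1)],step=.055)"
```

```text
from [0.4802 0.1005 0.3574] yaw 9.7
[1,-0.54,-0.052,-0.085,0,0,-0.045, 1,-0.535,-0.09,-0.085,0,0,-0.045, 1,-0.527,-0.127,-0.086,0,0,-0.045, 1,-0.517,-0.165,-0.085,0,0,-0.045, 1,-0.504,-0.2,-0.085,0,0,-0.045]
```

{"method": "servo_tool", "body": {
  "targets": [1,-0.54,-0.052,-0.085,0,0,-0.045,1,-0.535,-0.09,-0.085,0,0,-0.045,1,-0.527,-0.127,-0.086,0,0,-0.045,1,-0.517,-0.165,-0.085,0,0,-0.045,1,-0.504,-0.2,-0.085,0,0,-0.045]
}}

```text
time: 12.15
eef_pos: [0.5002, -0.1719, 0.4003]
tcp_rot: [-0.0, 0.499, 0.866, -0.0]
contact_force: [0.8, 0.0, 0.4]
width: 0.0853
gripper_force: 0.0
```

{"method": "servo_tool", "body": {
  "targets": [1,0,0,0,0,0,0,1,0,0,0,0,0,0]
}}

```text
time: 12.4
eef_pos: [0.5001, -0.1699, 0.3997]
tcp_rot: [-0.001, 0.501, 0.866, -0.0]
contact_force: [-0.1, 0.7, -0.3]
width: 0.0852
gripper_force: 0.0
```

```bash
python3 -c "
from h import *
cartons(); grab('wrist','w4.png')
job(.4500,-.1815,47.5,2)"
```

```text
carton px [251. 160.] at 449.0 -182.0 size 90 45 long dir 137.9
carton px [210. 229.] at 444.0 -326.8 size 91 46 long dir 1.4
carton px [297. 224.] at 573.5 -240.6 size 91 46 long dir 19.7
carton px [259. 287.] at 575.6 -387.6 size 91 46 long dir 147.5
carton px [337. 287.] at 703.6 -310.0 size 53 52 long dir 124.6
PICK
from [ 0.5001 -0.1688  0.3999] yaw 30.0
[1,-0.01,-0.061,0.428,0,0,-0.028, 1,-0.008,-0.062,0.429,0,0,-0.028, 1,-0.005,-0.062,0.428,0,0,-0.028, 1,-0.002,-0.062,0.429,0,0,-0.028, 1,0,-0.063,0.428,0,0,-0.028]
[1,0.004,-0.062,0.428,0,0,-0.028, 1,0.006,-0.062,0.429,0,0,-0.028, 1,-0.001,0,0.37,0,0,0.001, 1,0,0,0.37,0,0,0.001]
CARRY
from [ 0.4662 -0.1964  0.026 ] yaw 47.5
[0.2,0,0,-0.447,0,0,0, 0.2,0,0,-0.446,0,0,0, 0.2,0,0,-0.447,0,0,0, 0.2,0.17,0.319,0.01,0,0,0.044, 0.2,0.192,0.306,0.01,0,0,0.044]
[0.2,0.213,0.292,0.01,0,0,0.044, 0.2,0.232,0.277,0.01,0,0,0.044, 0.2,0.251,0.261,0.01,0,0,0.044, 0.2,0.269,0.242,0.01,0,0,0.044, 0.2,0.284,0.223,0.01,0,0,0.044]
[0.2,0.299,0.203,0.01,0,0,0.044, 0.2,0.313,0.182,0.01,0,0,0.044, 0.2,0.324,0.16,0.01,0,0,0.044, 0.2,0,0,0.375,0,0,-0.002, 0.2,0,0,0.375,0,0,-0.002]
place at [0.556  0.1538] from z .075 down to 0.055999999999999994
```

View pics/w4.png

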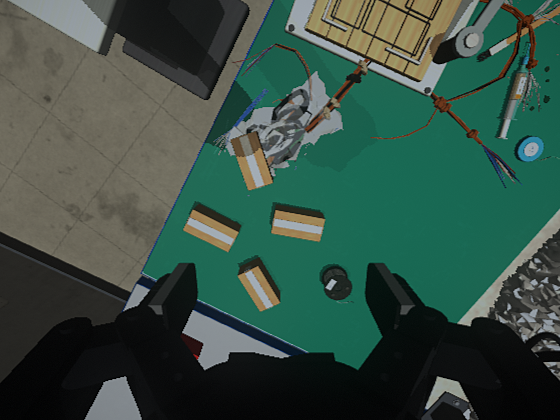

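The wrist view shows four cartons at (251,160), (210,229), (297,224) and (259,287), all measuring 91×46 mm. Foil lies beside the first, so I check its height under the fingers.

```bash
python3 -c "
from h import *
p=pts(grab('wrist')).reshape(-1,3)
g=np.array([.4653,-.197]);d=np.array([np.cos(np.radians(47.9)),np.sin(np.radians(47.9))]);t=np.array([-d[1],d[0]])
q=p[:,:2]-g;a=q@d;b=q@t
for lo in range(-60,60,6):
    m=(abs(b)<.013)&(a>lo/1e3)&(a<(lo+6)/1e3); print(lo,m.sum(),np.round(np.nanmax(p[m,2]),3) if m.any() else '')
plan([(*g,.10,47.9,.72),(*g,.026,47.9,.72,.04)])
"
```

```text
-60 47 0.005
-54 48 0.005
-48 45 0.005
-42 47 0.004
-36 47 0.006
-30 120 0.455
-24 912 0.461
-18 926 0.467
-12 629 0.451
-6 275 0.458
0 1162 0.463
6 333 0.464
12 75 0.475
18 110 0.475
24 151 0.465
30 788 0.47
36 1529 0.476
42 1616 0.476
48 1658 0.476
54 1599 0.483
from [ 0.5001 -0.1688  0.4   ] yaw 30.1
[0.72,-0.01,-0.063,0.429,0,0,-0.028, 0.72,-0.008,-0.063,0.428,0,0,-0.028, 0.72,-0.005,-0.064,0.429,0,0,-0.028, 0.72,-0.002,-0.064,0.428,0,0,-0.028, 0.72,0.001,-0.064,0.429,0,0,-0.028]
[0.72,0.004,-0.063,0.428,0,0,-0.028, 0.72,0.006,-0.064,0.429,0,0,-0.028, 0.72,0,0,0.37,0,0,-0.001, 0.72,-0.001,0,0.37,0,0,-0.001]
```

{"method": "servo_tool", "body": {
  "targets": [0.72,-0.01,-0.063,0.429,0,0,-0.028,0.72,-0.008,-0.063,0.428,0,0,-0.028,0.72,-0.005,-0.064,0.429,0,0,-0.028,0.72,-0.002,-0.064,0.428,0,0,-0.028,0.72,0.001,-0.064,0.429,0,0,-0.028]
}}

```text
time: 13.18
eef_pos: [0.4753, -0.1894, 0.185]
tcp_rot: [0.0, 0.401, 0.916, 0.0]
contact_force: [-0.5, 0.2, 0.9]
width: 0.0614
gripper_force: 0.0
```

{"method": "servo_tool", "body": {
  "targets": [0.72,0.004,-0.063,0.428,0,0,-0.028,0.72,0.006,-0.064,0.429,0,0,-0.028,0.72,0,0,0.3,0,0,0,0.72,0,0,0.2,0,0,0,0.72,0,0,0.1,0,0,0]
}}

```text
time: 13.8
eef_pos: [0.4649, -0.1974, 0.0393]
tcp_rot: [-0.001, 0.361, 0.933, 0.0]
contact_force: [-0.7, -0.7, 0.5]
width: 0.0616
gripper_force: 0.0
```

{"method": "servo_tool", "body": {
  "targets": [0.72,0,0,0.13,0,0,0,0.72,0,0,0,0,0,0,0.2,0,0,0,0,0,0,0.2,0,0,0,0,0,0,0.2,0,0,0,0,0,0],
  "force": 50
}}

```text
time: 14.42
eef_pos: [0.4659, -0.1992, 0.0283]
tcp_rot: [0.001, 0.362, 0.932, 0.0]
contact_force: [-0.2, 1.4, 5.6]
width: 0.0443
gripper_force: 51.5
```

{"method": "servo_tool", "body": {
  "targets": [0.2,0,0,0,0,0,0,0.2,0,0,-0.2,0,0,0,0.2,0,0,-0.35,0,0,0,0.2,0,0,-0.4,0,0,0,0.2,0,0,-0.4,0,0,0]
}}

```text
time: 15.05
eef_pos: [0.4645, -0.1988, 0.1634]
tcp_rot: [-0.001, 0.362, 0.932, -0.0]
contact_force: [1.5, 0.4, -2.0]
width: 0.0444
gripper_force: 51.1
```

```bash
python3 -c "
from h import *
print(r.observe()['width'])
plan([(.556,.1538,.15,8.2,.2,.04),(.556,.1538,.075,8.2,.2,.04)])"
```

```text
0.044418000327730585
from [ 0.4645 -0.1988  0.1634] yaw 47.6
[0.2,0.17,0.322,0.013,0,0,0.044, 0.2,0.193,0.309,0.014,0,0,0.044, 0.2,0.213,0.296,0.013,0,0,0.044, 0.2,0.233,0.28,0.013,0,0,0.044, 0.2,0.252,0.263,0.014,0,0,0.044]
[0.2,0.269,0.245,0.013,0,0,0.044, 0.2,0.286,0.226,0.013,0,0,0.044, 0.2,0.301,0.206,0.014,0,0,0.044, 0.2,0.314,0.184,0.013,0,0,0.044, 0.2,0.326,0.163,0.013,0,0,0.044]
[0.2,0,0,0.375,0,0,-0.001, 0.2,0,0,0.375,0,0,-0.001]
```

{"method": "servo_tool", "body": {
  "targets": [0.2,0.17,0.322,0.013,0,0,0.044,0.2,0.193,0.309,0.014,0,0,0.044,0.2,0.213,0.296,0.013,0,0,0.044,0.2,0.233,0.28,0.013,0,0,0.044,0.2,0.252,0.263,0.014,0,0,0.044]
}}

```text
time: 15.68
eef_pos: [0.5106, -0.0216, 0.1555]
tcp_rot: [-0.0, 0.518, 0.855, -0.0]
contact_force: [0.7, -0.9, -1.6]
width: 0.0446
gripper_force: 50.9
```

{"method": "servo_tool", "body": {
  "targets": [0.2,0.269,0.245,0.013,0,0,0.044,0.2,0.286,0.226,0.013,0,0,0.044,0.2,0.301,0.206,0.014,0,0,0.044,0.2,0.314,0.184,0.013,0,0,0.044,0.2,0.306,0.163,0.013,0,0,0.044]
}}

```text
time: 16.3
eef_pos: [0.5567, 0.1528, 0.1488]
tcp_rot: [-0.0, 0.657, 0.754, -0.0]
contact_force: [-0.1, 0.2, -1.1]
width: 0.0441
gripper_force: 50.9
```

{"method": "servo_tool", "body": {
  "targets": [0.2,0,0,0.375,0,0,0,0.2,0,0,0.375,0,0,0,0.2,0,0,0,0,0,0]
}}

```text
time: 16.68
eef_pos: [0.5538, 0.1508, 0.0711]
tcp_rot: [-0.002, 0.656, 0.755, -0.003]
contact_force: [-1.0, -0.2, -0.7]
width: 0.0444
gripper_force: 51.3
```

```bash
python3 -c "
from h import *
p,R=pose(); print(p,np.degrees(np.arctan2(R[1,1],R[0,1])),R[:,2],r.observe()['width'])
f=grab('scene','s5.png'); cv2.imwrite('pics/s5c.png',cv2.resize(f['frame'][150:330,130:400,::-1],None,fx=2.5,fy=2.5))"
```

```text
[0.55383102 0.15076925 0.07112694] 7.965029747627165 [-0.0071417  -0.00268168 -0.9999709 ] 0.0444031882141133
```

View pics/s5c.png

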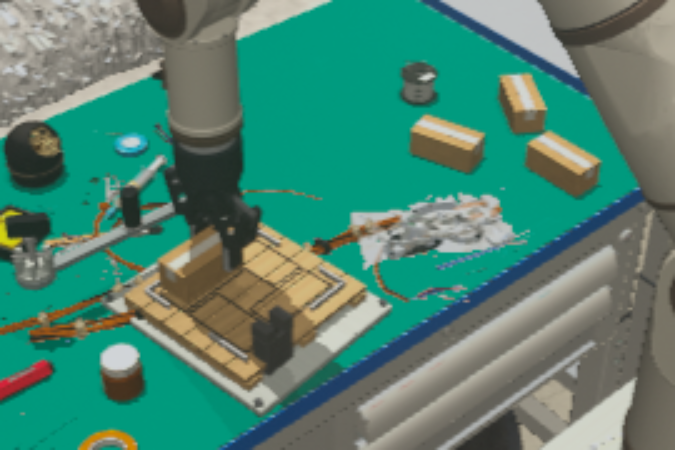

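The scene crop shows the carton level over place 2, around (195,265), and the other three undisturbed. I lower it and let go.

{"method": "servo_tool", "body": {
  "targets": [0.2,0.005,0.015,0.06,0,0,0,0.2,0,0,0.05,0,0,0,0.2,0,0,0.02,0,0,0,0.2,0,0,0,0,0,0]
}}

```text
time: 17.23
eef_pos: [0.5585, 0.1524, 0.0614]
tcp_rot: [0.0, 0.656, 0.754, 0.0]
contact_force: [0.5, -0.2, -2.5]
width: 0.0444
gripper_force: 51.3
```

{"method": "servo_tool", "body": {
  "targets": [0.6,0,0,0,0,0,0,0.68,0,0,0,0,0,0,0.68,0,0,0,0,0,0,0.68,0,0,-0.2,0,0,0,0.68,0,0,-0.4,0,0,0]
}}

```text
time: 17.85
eef_pos: [0.5574, 0.152, 0.1215]
tcp_rot: [-0.001, 0.656, 0.754, -0.001]
contact_force: [0.8, 0.3, 0.4]
width: 0.0583
gripper_force: 0.0
```

{"method": "servo_tool", "body": {
  "targets": [0.68,-0.15,0,-0.5,0,0,0,1,-0.4,0,-0.4,0,0,0,1,-0.5,0,-0.3,0,0,0,1,0,0,-0.3,0,0,0,1,0,0,0,0,0,0]
}}

```text
time: 18.48
eef_pos: [0.5749, 0.0475, 0.2755]
tcp_rot: [0.002, 0.657, 0.754, 0.003]
contact_force: [-0.1, 0.1, -1.2]
width: 0.0851
gripper_force: 0.0
```

```bash
cat >> h.py <<'E'
def placed():
    "cartons on the deck, in the cradle frame (mm, deg)"
    p=pts(grab('wrist')); z=p[...,2]; a=np.radians(Y); R=np.array([[np.cos(a),-np.sin(a)],[np.sin(a),np.cos(a)]])
    q=(p[...,:2]-C)@R*1000
    m=((abs(z-.07)<.008)&(abs(q[...,0])<76)&(abs(q[...,1])<85)).astype(np.uint8)
    m=cv2.morphologyEx(m,cv2.MORPH_OPEN,np.ones((3,3)))
    k,l,st,c=cv2.connectedComponentsWithStats(m)
    for i in range(1,k):
        if st[i,4]>120:
            (cx,cy),(w,h),an=cv2.minAreaRect(q[l==i].astype(np.float32)); zz=z[l==i]
            print('placed px',c[i].round(),np.round([cx,cy],1),'size',round(w),round(h),round(an,1),'z',np.percentile(zz,[3,97]).round(4))
E
python3 -c "
from h import *
print(pose()[0]); placed(); cartons()
"
```

```text
[0.5749025  0.0474774  0.27549229]
placed px [242.  65.] [12.3 25.2] size 91 45 87.9 z [0.0689 0.0721]
carton px [274. 353.] at 597.4 -213.0 size 29 12 long dir 10.1
```

```bash
python3 -c "
from h import *
placed(); grab('wrist','w6.png'); print(pose()[0])
"
```

```text
placed px [245.  66.] [12.3 25.6] size 91 45 88.2 z [0.0689 0.072 ]
[0.57222594 0.04908807 0.27054457]
```

View pics/w6.png

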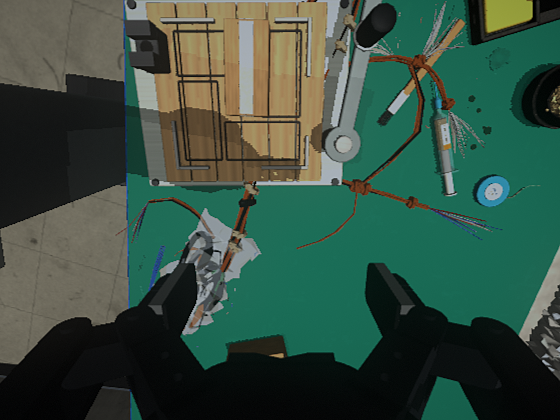

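The wrist view shows the placed carton square but about 36 mm toward −x of place 2, at (245,66). It has been knocked aside. I regrip it and move it over.

```bash
python3 -c "
from h import *
plan([(.5207,.1486,.14,6.4,.8),(.5207,.1486,.058,6.4,.8,.042)])
plan([(.5207,.1486,.085,6.4,.2),(.556,.1538,.085,8.2,.2,.02),(.556,.1538,.06,8.2,.2,.02)],start=(np.array([.5207,.1486,.058]),rot(np.radians(6.4))))
"
```

```text
from [0.5722 0.0491 0.2705] yaw 8.0
[0.8,0.264,-0.092,0.327,0,0,0.005, 0.8,0.264,-0.095,0.326,0,0,0.005, 0.8,0.262,-0.096,0.327,0,0,0.005, 0.8,0.262,-0.099,0.326,0,0,0.005, 0.8,0,0.001,0.41,0,0,-0.001]
[0.8,0,0.001,0.41,0,0,-0.001]
from [0.5207 0.1486 0.058 ] yaw 6.4
[0.2,0,0,-0.27,0,0,0, 0.2,0.006,0.178,0,0,0,-0.01, 0.2,0.004,0.179,0,0,0,-0.01, 0.2,0,0,0.125,0,0,0, 0.2,0,0,0.125,0,0,0]
```

{"method": "servo_tool", "body": {
  "targets": [0.8,0.264,-0.092,0.327,0,0,0.005,0.8,0.264,-0.095,0.326,0,0,0.005,0.8,0.262,-0.096,0.327,0,0,0.005,0.8,0.262,-0.099,0.326,0,0,0.005,0.8,0,0,0.41,0,0,0]
}}

```text
time: 19.3
eef_pos: [0.52, 0.1516, 0.0979]
tcp_rot: [-0.001, 0.666, 0.746, -0.0]
contact_force: [0.1, 0.1, -0.3]
width: 0.0681
gripper_force: 0.0
```

{"method": "servo_tool", "body": {
  "targets": [0.8,0,0,0.41,0,0,0,0.8,0,0,0,0,0,0,0.2,0,0,0,0,0,0,0.2,0,0,0,0,0,0,0.2,0,0,0,0,0,0]
}}

```text
time: 19.92
eef_pos: [0.5228, 0.1482, 0.0601]
tcp_rot: [0.001, 0.668, 0.744, 0.001]
contact_force: [0.3, 0.0, 3.5]
width: 0.0442
gripper_force: 52.7
```

{"method": "servo_tool", "body": {
  "targets": [0.2,0,0,-0.25,0,0,0,0.2,0,0,0,0,0,0]
}}

```text
time: 20.18
eef_pos: [0.5236, 0.1485, 0.0857]
tcp_rot: [0.001, 0.668, 0.744, 0.002]
contact_force: [0.5, 0.1, -0.9]
width: 0.0438
gripper_force: 52.2
```

```bash
python3 -c "
from h import *
print(r.observe()['width'])
plan([(.556,.1538,.085,8.2,.2,.02)])
"
```

```text
0.043830464711074546
from [0.5236 0.1485 0.0857] yaw 6.2
[0.2,0.009,0.164,0.004,0.001,0,-0.011, 0.2,0.006,0.164,0.005,0.001,0,-0.011]
```

{"method": "servo_tool", "body": {
  "targets": [0.2,0.009,0.164,0.0,0,0,-0.011,0.2,0.006,0.164,0.0,0,0,-0.011,0.2,0,0,0.12,0,0,0,0.2,0,0,0.12,0,0,0,0.2,0,0,0.01,0,0,0]
}}

```text
time: 20.8
eef_pos: [0.553, 0.153, 0.0588]
tcp_rot: [-0.001, 0.655, 0.755, -0.001]
contact_force: [-5.6, -2.0, 19.5]
width: 0.044
gripper_force: 56.8
```

{"method": "servo_tool", "body": {
  "targets": [0.2,0,0,0,0,0,0,0.6,0,0,0,0,0,0,0.68,0,0,0,0,0,0,0.68,0,0,0,0,0,0,0.68,0,0,-0.3,0,0,0]
}}

```text
time: 21.42
eef_pos: [0.5519, 0.1526, 0.0864]
tcp_rot: [-0.001, 0.655, 0.756, -0.002]
contact_force: [0.2, 0.2, 0.8]
width: 0.0584
gripper_force: 0.0
```

{"method": "servo_tool", "body": {
  "targets": [0.68,0,0,-0.5,0,0,0,1,-0.2,0,-0.5,0,0,0,1,-0.4,0,-0.4,0,0,0,1,-0.4,0,-0.3,0,0,0,1,0,0,0,0,0,0]
}}

```text
time: 22.05
eef_pos: [0.5704, 0.0495, 0.2617]
tcp_rot: [0.002, 0.658, 0.753, 0.002]
contact_force: [-0.6, 0.2, 0.1]
width: 0.0853
gripper_force: 0.0
```

```bash
python3 -c "
from h import *
placed(); print(pose()[0]); 
plan([(.50,-.17,.34,20,1)],step=.055)
"
```

```text
placed px [276.  64.] [43. 26.] size 45 91 0.7 z [0.069 0.072]
[0.56917296 0.05234394 0.25978678]
from [0.5692 0.0523 0.2598] yaw 7.9
[1,-0.421,-0.198,-0.161,0,0,-0.027, 1,-0.413,-0.215,-0.161,0,0,-0.027, 1,-0.403,-0.233,-0.161,0,0,-0.027, 1,-0.393,-0.25,-0.161,0,0,-0.027, 1,-0.382,-0.266,-0.161,0,0,-0.027]
```

{"method": "servo_tool", "body": {
  "targets": [1,-0.421,-0.198,-0.161,0,0,-0.027,1,-0.413,-0.215,-0.161,0,0,-0.027,1,-0.403,-0.233,-0.161,0,0,-0.027,1,-0.393,-0.25,-0.161,0,0,-0.027,1,-0.382,-0.266,-0.161,0,0,-0.027]
}}

```text
time: 22.72
eef_pos: [0.4996, -0.1677, 0.3382]
tcp_rot: [-0.001, 0.57, 0.822, -0.0]
contact_force: [0.3, -0.7, 0.1]
width: 0.0857
gripper_force: 0.0
```

{"method": "servo_tool", "body": {
  "targets": [1,0,0,0,0,0,0,1,0,0,0,0,0,0]
}}

```text
time: 22.98
eef_pos: [0.5003, -0.1664, 0.3379]
tcp_rot: [-0.001, 0.571, 0.821, 0.0]
contact_force: [0.3, 1.3, -0.9]
width: 0.0854
gripper_force: 0.0
```

```bash
python3 -c "
from h import *
cartons()
job(.5735,-.2406,-70.3,3)
"
```

```text
carton px [309. 236.] at 573.6 -240.6 size 91 45 long dir 19.4
carton px [214. 256.] at 444.0 -326.6 size 91 46 long dir 1.6
carton px [359. 299.] at 693.8 -316.4 size 53 27 long dir 123.2
carton px [277. 311.] at 575.8 -387.2 size 91 46 long dir 148.1
PICK
from [ 0.5005 -0.1659  0.3378] yaw 20.4
[1,-0.096,0.021,0.238,0,0,0.101, 1,-0.091,0.035,0.237,0,0,0.101, 1,-0.084,0.05,0.238,0,0,0.101, 1,-0.076,0.062,0.237,0,0,0.101, 1,-0.065,0.073,0.238,0,0,0.101]
[1,-0.052,0.083,0.237,0,0,0.101, 1,-0.039,0.09,0.238,0,0,0.101, 1,-0.024,0.095,0.237,0,0,0.101, 1,-0.009,0.097,0.238,0,0,0.101, 1,0.007,0.098,0.237,0,0,0.101]
[1,0.001,0.001,0.37,-0.001,0,-0.001, 1,0,0,0.37,-0.001,0,-0.001]
CARRY
from [ 0.5528 -0.248   0.026 ] yaw -70.3
[0.2,0,0,-0.447,0,0,0, 0.2,0,0,-0.446,0,0,0, 0.2,0,0,-0.447,0,0,0, 0.2,0.094,-0.373,0.011,0,0,0.014, 0.2,0.086,-0.375,0.011,0,0,0.014]
[0.2,0.077,-0.377,0.011,0,0,0.014, 0.2,0.07,-0.378,0.011,0,0,0.014, 0.2,0.06,-0.38,0.012,0,0,0.014, 0.2,0.053,-0.381,0.011,0,0,0.014, 0.2,0.044,-0.382,0.011,0,0,0.014]
[0.2,0.036,-0.383,0.011,0,0,0.014, 0.2,0.027,-0.383,0.011,0,0,0.014, 0.2,0,0,0.375,0,0,0.001, 0.2,0,0,0.375,0,0,0.001]
place at [0.5193 0.0965] from z .075 down to 0.055999999999999994
```

{"method": "servo_tool", "body": {
  "targets": [1,-0.096,0.021,0.238,0,0,0.101,1,-0.091,0.035,0.237,0,0,0.101,1,-0.084,0.05,0.238,0,0,0.101,1,-0.076,0.062,0.237,0,0,0.101,1,-0.065,0.073,0.238,0,0,0.101]
}}

```text
time: 23.65
eef_pos: [0.5271, -0.2071, 0.2183]
tcp_rot: [-0.001, 0.845, 0.535, -0.0]
contact_force: [0.0, -0.0, 0.2]
width: 0.0854
gripper_force: 0.0
```

{"method": "servo_tool", "body": {
  "targets": [1,-0.052,0.083,0.237,0,0,0.101,1,-0.039,0.09,0.238,0,0,0.101,1,-0.024,0.095,0.237,0,0,0.101,1,-0.009,0.097,0.238,0,0,0.101,1,0.007,0.098,0.237,0,0,0.101]
}}

```text
time: 24.28
eef_pos: [0.5534, -0.2482, 0.0992]
tcp_rot: [-0.001, 0.986, 0.167, -0.001]
contact_force: [0.6, 0.4, -0.0]
width: 0.0851
gripper_force: 0.0
```

{"method": "servo_tool", "body": {
  "targets": [1,0,0,0.37,0,0,0,1,0,0,0.35,0,0,0,1,0,0,0,0,0,0,0.2,0,0,0,0,0,0,0.2,0,0,0,0,0,0],
  "force": 50
}}

```text
time: 24.9
eef_pos: [0.5541, -0.2511, 0.0311]
tcp_rot: [0.001, 0.986, 0.169, 0.001]
contact_force: [0.5, 0.3, 0.1]
width: 0.0511
gripper_force: 0.0
```

{"method": "servo_tool", "body": {
  "targets": [0.2,0,0,0,0,0,0,0.2,0,0,0,0,0,0,0.2,0,0,0,0,0,0]
}}

```text
time: 25.28
eef_pos: [0.5541, -0.2512, 0.0314]
tcp_rot: [0.0, 0.986, 0.168, 0.001]
contact_force: [0.0, 1.7, 7.0]
width: 0.0443
gripper_force: 52.7
```

{"method": "servo_tool", "body": {
  "targets": [0.2,0,0,-0.2,0,0,0,0.2,0,0,-0.4,0,0,0,0.2,0,0,-0.4,0,0,0,0.2,0,0,-0.3,0,0,0,0.2,0,0,0,0,0,0]
}}

```text
time: 25.9
eef_pos: [0.5544, -0.2521, 0.1633]
tcp_rot: [0.001, 0.986, 0.168, 0.003]
contact_force: [0.2, -0.2, -2.2]
width: 0.0443
gripper_force: 51.8
```

```bash
python3 -c "
from h import *
print(r.observe()['width'])
plan([(.5193,.0965,.15,-81.8,.2,.04),(.5193,.0965,.075,-81.8,.2,.04)])
"
```

```text
0.04433124127032492
from [ 0.5544 -0.2521  0.1633] yaw -70.6
[0.2,0.092,-0.378,0.014,0,0,0.014, 0.2,0.083,-0.381,0.014,0,0,0.014, 0.2,0.075,-0.382,0.014,0,0,0.014, 0.2,0.066,-0.383,0.013,0,0,0.014, 0.2,0.058,-0.385,0.014,0,0,0.014]
[0.2,0.049,-0.386,0.014,0,0,0.014, 0.2,0.041,-0.387,0.014,0,0,0.014, 0.2,0.033,-0.388,0.014,0,0,0.014, 0.2,0.024,-0.389,0.014,0,0,0.014, 0.2,-0.002,-0.001,0.375,0.001,-0.002,-0.001]
[0.2,-0.001,0,0.375,0.001,-0.002,-0.001]
```

{"method": "servo_tool", "body": {
  "targets": [0.2,0.092,-0.378,0.014,0,0,0.014,0.2,0.083,-0.381,0.014,0,0,0.014,0.2,0.075,-0.382,0.014,0,0,0.014,0.2,0.066,-0.383,0.013,0,0,0.014,0.2,0.058,-0.385,0.014,0,0,0.014]
}}

```text
time: 26.52
eef_pos: [0.5321, -0.0559, 0.152]
tcp_rot: [-0.0, 0.994, 0.114, -0.001]
contact_force: [0.3, -0.1, -2.1]
width: 0.0442
gripper_force: 51.8
```

{"method": "servo_tool", "body": {
  "targets": [0.2,0.049,-0.386,0.014,0,0,0.014,0.2,0.041,-0.387,0.014,0,0,0.014,0.2,0.033,-0.388,0.014,0,0,0.014,0.2,0.024,-0.389,0.014,0,0,0.014,0.2,0,0,0.375,0,0,0]
}}

```text
time: 27.15
eef_pos: [0.5185, 0.1031, 0.1102]
tcp_rot: [-0.002, 0.997, 0.074, 0.002]
contact_force: [0.9, 0.2, -1.6]
width: 0.0445
gripper_force: 51.8
```

{"method": "servo_tool", "body": {
  "targets": [0.2,0,0,0.3,0,0,0,0.2,0,0,0,0,0,0,0.2,0,0,0,0,0,0]
}}

```text
time: 27.52
eef_pos: [0.5178, 0.0971, 0.0802]
tcp_rot: [0.0, 0.998, 0.07, 0.0]
contact_force: [0.6, 0.4, -1.2]
width: 0.0443
gripper_force: 51.4
```

```bash
python3 -c "
from h import *
print(r.observe()['width'],pose()[1][:,2])
plan([(.5193,.0965,.0615,-81.8,.2,.01)])
"
```

```text
0.04427998509977769 [ 2.63389767e-04 -3.19841388e-04 -9.99999914e-01]
from [0.5178 0.0971 0.0802] yaw -82.0
[0.2,0.007,0.004,0.093,0,0,-0.001, 0.2,0.007,0.004,0.094,0,0,-0.001]
```

{"method": "servo_tool", "body": {
  "targets": [0.2,0.007,0.004,0.093,0,0,0,0.2,0.007,0.004,0.09,0,0,0,0.2,0,0,0,0,0,0,0.2,0,0,0.005,0,0,0,0.2,0,0,0,0,0,0]
}}

```text
time: 28.15
eef_pos: [0.5193, 0.0971, 0.0611]
tcp_rot: [-0.0, 0.998, 0.07, 0.0]
contact_force: [-0.2, 0.8, 4.2]
width: 0.0444
gripper_force: 52.4
```

{"method": "servo_tool", "body": {
  "targets": [0.6,0,0,0,0,0,0,0.68,0,0,0,0,0,0,0.68,0,0,0,0,0,0,0.68,0,0,-0.3,0,0,0,0.68,0,0,-0.5,0,0,0]
}}

```text
time: 28.78
eef_pos: [0.5176, 0.0967, 0.1403]
tcp_rot: [0.001, 0.998, 0.07, -0.002]
contact_force: [1.1, -0.2, 1.4]
width: 0.0584
gripper_force: 0.0
```

{"method": "servo_tool", "body": {
  "targets": [1,0,0,-0.5,0,0,0,1,0,0.4,-0.5,0,0,-0.1,1,0,0.5,-0.4,0,0,-0.1,1,0,0.4,0,0,0,-0.1,1,0,0,0,0,0,0]
}}

```text
time: 29.4
eef_pos: [0.5571, -0.0287, 0.2797]
tcp_rot: [0.001, 0.954, 0.298, 0.001]
contact_force: [0.6, 0.6, 0.1]
width: 0.0854
gripper_force: 0.0
```

```bash
python3 -c "
from h import *
placed(); print(pose()[0]); cartons()
plan([(.46,-.22,.30,30,1)],step=.055,ang=10)
"
```

```text
placed px [120.  88.] [43.4 26.1] size 45 92 0.4 z [0.0681 0.0721]
placed px [179. 133.] [ 26.1 -46.8] size 91 45 0.5 z [0.0681 0.072 ]
[ 0.55627788 -0.02613035  0.27874134]
carton px [523. 213.] at 705.3 -308.5 size 53 51 long dir 125.4
carton px [493. 306.] at 577.5 -385.9 size 91 46 long dir 146.4
from [ 0.5559 -0.0244  0.2782] yaw -55.1
[1,-0.212,0.117,-0.024,0,0,-0.105, 1,-0.228,0.081,-0.024,0,0,-0.105, 1,-0.238,0.043,-0.025,0,0,-0.105, 1,-0.242,0.002,-0.024,0,0,-0.105, 1,-0.24,-0.037,-0.024,0,0,-0.105]
[1,-0.23,-0.076,-0.024,0,0,-0.105, 1,-0.214,-0.112,-0.024,0,0,-0.105, 1,-0.193,-0.147,-0.025,0,0,-0.105, 1,-0.166,-0.176,-0.024,0,0,-0.105]
```

```bash
python3 -c "
from h import *
plan([(.48,-.31,.28,-88.4,1)],step=.05)
"
```

```text
from [ 0.5559 -0.0244  0.2782] yaw -55.1
[1,-0.376,0.318,-0.003,0,0,0.062, 1,-0.344,0.353,-0.003,0,0,0.062, 1,-0.307,0.385,-0.003,0,0,0.062, 1,-0.269,0.413,-0.003,0,0,0.062, 1,-0.227,0.437,-0.003,0,0,0.062]
[1,-0.183,0.457,-0.003,0,0,0.062]
```

{"method": "servo_tool", "body": {
  "targets": [1,-0.376,0.318,-0.003,0,0,0.062,1,-0.344,0.353,-0.003,0,0,0.062,1,-0.307,0.385,-0.003,0,0,0.062,1,-0.269,0.413,-0.003,0,0,0.062,1,-0.227,0.437,-0.003,0,0,0.062]
}}

```text
time: 30.12
eef_pos: [0.4937, -0.2614, 0.2794]
tcp_rot: [-0.001, 0.998, 0.062, -0.0]
contact_force: [-0.2, -0.3, -0.0]
width: 0.0854
gripper_force: 0.0
```

{"method": "servo_tool", "body": {
  "targets": [1,-0.183,0.457,-0.003,0,0,0.062,1,0,0,0,0,0,0,1,0,0,0,0,0,0]
}}

```text
time: 30.5
eef_pos: [0.4818, -0.308, 0.2796]
tcp_rot: [-0.001, 1.0, 0.015, -0.001]
contact_force: [-0.1, 1.1, -0.4]
width: 0.0855
gripper_force: 0.0
```

```bash
python3 -c "
from h import *
cartons(); print(r.observe()['joint_pos'].round(2))
plan([(.466,-.326,.10,-88.4,1),(.466,-.326,.03,-88.4,1,.04)])
"
```

```text
carton px [351. 104.] at 576.5 -387.6 size 91 45 long dir 147.8
carton px [506. 174.] at 500.7 -593.2 size 89 15 long dir 178.6
carton px [295. 209.] at 445.2 -327.0 size 90 44 long dir 1.6
[-0.23  0.45  1.    1.75 -0.41  1.17 -0.65]
from [ 0.4821 -0.3075  0.2797] yaw -88.3
[1,-0.041,0.046,0.449,0,0,0, 1,-0.042,0.045,0.449,0,0,0, 1,-0.041,0.046,0.449,0,0,0, 1,-0.042,0.046,0.449,0,0,0, 1,0,0.001,0.35,-0.001,0,0.001]
[1,0.001,0,0.35,-0.001,0,0.001]
```

{"method": "servo_tool", "body": {
  "targets": [1,-0.041,0.046,0.449,0,0,0,1,-0.041,0.046,0.449,0,0,0,1,-0.041,0.046,0.449,0,0,0,1,-0.041,0.046,0.449,0,0,0,1,0,0,0.35,0,0,0]
}}

```text
time: 31.18
eef_pos: [0.4657, -0.3262, 0.0637]
tcp_rot: [-0.001, 1.0, 0.015, -0.001]
contact_force: [0.1, -0.2, -0.2]
width: 0.0852
gripper_force: 0.0
```

{"method": "servo_tool", "body": {
  "targets": [1,0,0,0.35,0,0,0,1,0,0,0,0,0,0,0.2,0,0,0,0,0,0,0.2,0,0,0,0,0,0,0.2,0,0,0,0,0,0]
}}

```text
time: 31.8
eef_pos: [0.4667, -0.3293, 0.0327]
tcp_rot: [0.0, 1.0, 0.014, 0.001]
contact_force: [-0.5, 0.5, 7.3]
width: 0.0446
gripper_force: 52.0
```

{"method": "servo_tool", "body": {
  "targets": [0.2,0,0,0,0,0,0,0.2,0,0,0,0,0,0,0.2,0,0,0,0,0,0]
}}

```text
time: 32.17
eef_pos: [0.4667, -0.3293, 0.0327]
tcp_rot: [0.0, 1.0, 0.014, 0.002]
contact_force: [0.1, 0.9, 7.5]
width: 0.044
gripper_force: 52.1
```

{"method": "servo_tool", "body": {
  "targets": [0.2,0,0,-0.2,0,0,0,0.2,0,0,-0.4,0,0,0,0.2,0,0,-0.4,0,0,0,0.2,0,0,-0.4,0,0,0,0.2,0,0,0,0,0,0]
}}

```text
time: 32.8
eef_pos: [0.467, -0.3307, 0.1753]
tcp_rot: [0.002, 1.0, 0.013, 0.003]
contact_force: [0.3, -0.4, -1.6]
width: 0.0442
gripper_force: 51.2
```

```bash
python3 -c "
from h import *
print(r.observe()['width'])
plan([(.4962,.1902,.165,-81.8,.2,.045),(.4962,.1902,.085,-81.8,.2,.04)])
"
```

```text
0.04420905546571755
from [ 0.467  -0.3307  0.1753] yaw -88.5
[0.2,0.036,-0.433,0.007,0,0,-0.006, 0.2,0.04,-0.433,0.008,0,0,-0.006, 0.2,0.044,-0.433,0.007,0,0,-0.006, 0.2,0.048,-0.432,0.007,0,0,-0.006, 0.2,0.052,-0.431,0.008,0,0,-0.006]
[0.2,0.057,-0.432,0.007,0,0,-0.006, 0.2,0.06,-0.43,0.007,0,0,-0.006, 0.2,0.064,-0.43,0.008,0,0,-0.006, 0.2,0.069,-0.429,0.007,0,0,-0.006, 0.2,0.072,-0.429,0.007,0,0,-0.006]
[0.2,0.077,-0.428,0.008,0,0,-0.006, 0.2,0.08,-0.427,0.007,0,0,-0.006, 0.2,-0.002,-0.002,0.4,0.001,-0.002,-0.001, 0.2,-0.001,-0.001,0.4,0.001,-0.002,-0.001]
```

{"method": "servo_tool", "body": {
  "targets": [0.2,0.036,-0.433,0.007,0,0,-0.006,0.2,0.04,-0.433,0.008,0,0,-0.006,0.2,0.044,-0.433,0.007,0,0,-0.006,0.2,0.048,-0.432,0.007,0,0,-0.006,0.2,0.052,-0.431,0.008,0,0,-0.006]
}}

```text
time: 33.42
eef_pos: [0.4766, -0.1103, 0.167]
tcp_rot: [-0.0, 0.999, 0.037, -0.0]
contact_force: [1.2, -0.1, -0.7]
width: 0.0442
gripper_force: 51.4
```

{"method": "servo_tool", "body": {
  "targets": [0.2,0.057,-0.432,0.007,0,0,-0.006,0.2,0.06,-0.43,0.007,0,0,-0.006,0.2,0.064,-0.43,0.008,0,0,-0.006,0.2,0.069,-0.429,0.007,0,0,-0.006,0.2,0.072,-0.429,0.007,0,0,-0.006]
}}

```text
time: 34.05
eef_pos: [0.4886, 0.1065, 0.1634]
tcp_rot: [-0.0, 0.998, 0.061, -0.0]
contact_force: [0.0, -0.6, -1.3]
width: 0.0443
gripper_force: 51.4
```

{"method": "servo_tool", "body": {
  "targets": [0.2,0.077,-0.428,0.008,0,0,-0.006,0.2,0.08,-0.427,0.007,0,0,-0.006,0.2,0,0,0.3,0,0,0,0.2,0,0,0,0,0,0,0.2,0,0,0,0,0,0]
}}

```text
time: 34.67
eef_pos: [0.4942, 0.1908, 0.1326]
tcp_rot: [0.0, 0.998, 0.069, -0.0]
contact_force: [0.1, 0.1, -1.6]
width: 0.0444
gripper_force: 51.3
```

```bash
python3 -c "
from h import *
print(r.observe()['width'],pose()[1][:,2])
plan([(.4962,.1902,.085,-81.8,.2,.03),(.4962,.1902,.063,-81.8,.2,.012)])
"
```

```text
0.0443943828072899 [-7.82036522e-05 -5.68441570e-04 -9.99999835e-01]
from [0.4942 0.1908 0.1326] yaw -82.1
[0.2,0.009,0.004,0.238,0,0,-0.001, 0.2,0.01,0.005,0.238,0,0,-0.001, 0.2,0,0,0.11,0,0,0, 0.2,0,-0.001,0.11,0,0,0]
```

{"method": "servo_tool", "body": {
  "targets": [0.2,0.009,0.004,0.238,0,0,0,0.2,0.01,0.005,0.238,0,0,0,0.2,0,0,0.11,0,0,0,0.2,0,0,0.1,0,0,0,0.2,0,0,0,0,0,0]
}}

```text
time: 35.3
eef_pos: [0.4962, 0.1911, 0.0635]
tcp_rot: [0.0, 0.998, 0.07, -0.0]
contact_force: [0.5, 0.7, -1.0]
width: 0.0439
gripper_force: 51.3
```

{"method": "servo_tool", "body": {
  "targets": [0.2,0,0,0.005,0,0,0,0.6,0,0,0,0,0,0,0.68,0,0,0,0,0,0,0.68,0,0,0,0,0,0,0.68,0,0,-0.4,0,0,0]
}}

```text
time: 35.92
eef_pos: [0.4941, 0.1907, 0.1014]
tcp_rot: [0.001, 0.998, 0.07, -0.002]
contact_force: [0.6, 0.1, 1.2]
width: 0.0576
gripper_force: 0.0
```

{"method": "servo_tool", "body": {
  "targets": [1,0,0,-0.5,0,0,0,1,0,0.4,-0.5,0,0,-0.1,1,0,0.5,-0.4,0,0,-0.1,1,0,0.5,-0.3,0,0,-0.1,1,0,0.4,0,0,0,-0.1]
}}

```text
time: 36.55
eef_pos: [0.5629, 0.0261, 0.2741]
tcp_rot: [0.0, 0.926, 0.377, 0.003]
contact_force: [0.5, 0.4, -1.4]
width: 0.0857
gripper_force: 0.0
```

```bash
python3 -c "
from h import *
placed(); print(pose()[0]); cartons()
plan([(.54,-.30,.28,40,1)],step=.055,ang=10)
"
```

```text
placed px [171. 103.] [43.5 25.9] size 45 91 0.5 z [0.0685 0.072 ]
placed px [122. 144.] [-27.9  50.1] size 46 91 88.6 z [0.0656 0.072 ]
placed px [221. 156.] [ 26.3 -46.5] size 91 45 0.4 z [0.0689 0.0719]
[0.56454731 0.02038905 0.27346257]
carton px [519. 276.] at 705.0 -308.8 size 53 52 long dir 64.2
from [0.5628 0.0224 0.2724] yaw -46.2
[1,-0.266,0.241,-0.008,0,0,-0.106, 1,-0.303,0.194,-0.008,0,0,-0.106, 1,-0.33,0.141,-0.008,0,0,-0.106, 1,-0.349,0.084,-0.008,0,0,-0.106, 1,-0.359,0.025,-0.008,0,0,-0.106]
[1,-0.357,-0.035,-0.008,0,0,-0.106, 1,-0.347,-0.093,-0.008,0,0,-0.106, 1,-0.326,-0.15,-0.008,0,0,-0.106, 1,-0.297,-0.202,-0.008,0,0,-0.106]
```

```bash
python3 -c "
from h import *
plan([(.545,-.32,.28,57.8,1)],step=.055,ang=10.2)
"
```

```text
from [0.5628 0.0224 0.2724] yaw -46.2
[1,-0.227,0.214,-0.006,0,0,-0.105, 1,-0.259,0.173,-0.007,0,0,-0.105, 1,-0.284,0.128,-0.006,0,0,-0.105, 1,-0.302,0.08,-0.007,0,0,-0.105, 1,-0.31,0.03,-0.006,0,0,-0.105]
[1,-0.311,-0.022,-0.007,0,0,-0.105, 1,-0.303,-0.073,-0.006,0,0,-0.105, 1,-0.287,-0.121,-0.007,0,0,-0.105, 1,-0.264,-0.167,-0.006,0,0,-0.105, 1,-0.232,-0.208,-0.007,0,0,-0.105]
[1,-0.195,-0.243,-0.006,0,0,-0.105]
```

{"method": "servo_tool", "body": {
  "targets": [1,-0.227,0.214,-0.006,0,0,-0.105,1,-0.259,0.173,-0.007,0,0,-0.105,1,-0.284,0.128,-0.006,0,0,-0.105,1,-0.302,0.08,-0.007,0,0,-0.105,1,-0.31,0.03,-0.006,0,0,-0.105]
}}

```text
time: 37.28
eef_pos: [0.553, -0.1274, 0.2736]
tcp_rot: [-0.0, 0.697, 0.717, -0.0]
contact_force: [-0.4, 0.6, 0.6]
width: 0.0856
gripper_force: 0.0
```

{"method": "servo_tool", "body": {
  "targets": [1,-0.311,-0.022,-0.007,0,0,-0.105,1,-0.303,-0.073,-0.006,0,0,-0.105,1,-0.287,-0.121,-0.007,0,0,-0.105,1,-0.264,-0.167,-0.006,0,0,-0.105,1,-0.232,-0.208,-0.007,0,0,-0.105]
}}

```text
time: 37.9
eef_pos: [0.5459, -0.283, 0.2768]
tcp_rot: [-0.001, 0.352, 0.936, 0.0]
contact_force: [0.4, 0.4, 0.3]
width: 0.0856
gripper_force: 0.0
```

{"method": "servo_tool", "body": {
  "targets": [1,-0.195,-0.243,-0.006,0,0,-0.105,1,0,0,0,0,0,0,1,0,0,0,0,0,0]
}}

```text
time: 38.28
eef_pos: [0.5447, -0.3128, 0.2773]
tcp_rot: [-0.001, 0.276, 0.961, 0.001]
contact_force: [-0.3, -0.7, -0.2]
width: 0.0852
gripper_force: 0.0
```

```bash
python3 -c "
from h import *
cartons(); print(r.observe()['joint_pos'].round(2))
plan([(.5577,-.3758,.10,57.8,1),(.5577,-.3758,.03,57.8,1,.04)])
"
```

```text
carton px [246. 232.] at 575.6 -388.5 size 91 45 long dir 147.1
carton px [ 91. 262.] at 500.1 -592.8 size 90 14 long dir 0.0
carton px [343. 278.] at 703.9 -310.0 size 53 52 long dir 11.1
[ 0.08  0.44  0.54  1.61 -0.24  1.16  1.69]
from [ 0.545  -0.3123  0.2774] yaw 58.0
[1,-0.112,-0.118,0.443,0,0,0.001, 1,-0.112,-0.118,0.443,0,0,0.001, 1,-0.112,-0.118,0.444,0,0,0.001, 1,-0.112,-0.118,0.443,0,0,0.001, 1,0,0,0.35,0,0,-0.001]
[1,-0.001,-0.001,0.35,0,0,-0.001]
```

{"method": "servo_tool", "body": {
  "targets": [1,-0.112,-0.118,0.443,0,0,0,1,-0.112,-0.118,0.443,0,0,0,1,-0.112,-0.118,0.444,0,0,0.002,1,-0.112,-0.118,0.443,0,0,0.002,1,0,0,0.35,0,0,0]
}}

```text
time: 38.95
eef_pos: [0.5575, -0.3772, 0.0635]
tcp_rot: [-0.001, 0.279, 0.96, -0.0]
contact_force: [-1.1, 0.4, 0.7]
width: 0.0857
gripper_force: 0.0
```

{"method": "servo_tool", "body": {
  "targets": [1,0,0,0.35,0,0,0,1,0,0,0,0,0,0,0.2,0,0,0,0,0,0,0.2,0,0,0,0,0,0,0.2,0,0,0,0,0,0]
}}

```text
time: 39.58
eef_pos: [0.5591, -0.3786, 0.033]
tcp_rot: [0.002, 0.279, 0.96, -0.0]
contact_force: [-1.0, 2.2, 4.7]
width: 0.0442
gripper_force: 52.7
```

{"method": "servo_tool", "body": {
  "targets": [0.2,0,0,0,0,0,0,0.2,0,0,0,0,0,0,0.2,0,0,0,0,0,0]
}}

```text
time: 39.95
eef_pos: [0.559, -0.3786, 0.0329]
tcp_rot: [0.002, 0.279, 0.96, -0.0]
contact_force: [-0.0, 1.9, 6.7]
width: 0.0442
gripper_force: 53.0
```

{"method": "servo_tool", "body": {
  "targets": [0.2,0,0,-0.2,0,0,0,0.2,0,0,-0.4,0,0,0,0.2,0,0,-0.4,0,0,0,0.2,0,0,-0.4,0,0,0,0.2,0,0,0,0,0,0]
}}

```text
time: 40.58
eef_pos: [0.5595, -0.38, 0.1763]
tcp_rot: [0.004, 0.279, 0.96, -0.001]
contact_force: [0.3, 0.0, -1.6]
width: 0.0443
gripper_force: 52.1
```

```bash
python3 -c "
from h import *
print(r.observe()['width'])
plan([(.462,.1332,.165,8.2,.2,.045),(.462,.1332,.115,8.2,.2,.04)])
"
```

```text
0.04425933411015321
from [ 0.5595 -0.38    0.1763] yaw 57.6
[0.2,0.298,0.318,0.007,0,0,0.046, 0.2,0.32,0.295,0.007,0,0,0.046, 0.2,0.34,0.271,0.007,0,0,0.046, 0.2,0.359,0.246,0.007,0,0,0.046, 0.2,0.376,0.22,0.006,0,0,0.046]
[0.2,0.391,0.192,0.007,0,0,0.046, 0.2,0.404,0.163,0.007,0,0,0.046, 0.2,0.414,0.134,0.007,0,0,0.046, 0.2,0.423,0.103,0.007,0,0,0.046, 0.2,0.429,0.072,0.007,0,0,0.046]
[0.2,0.434,0.042,0.007,0,0,0.046, 0.2,0.435,0.01,0.007,0,0,0.046, 0.2,0.001,-0.002,0.25,0.002,0.002,-0.002, 0.2,0.001,-0.001,0.25,0.002,0.002,-0.002]
```

{"method": "servo_tool", "body": {
  "targets": [0.2,0.298,0.318,0.007,0,0,0.046,0.2,0.32,0.295,0.007,0,0,0.046,0.2,0.34,0.271,0.007,0,0,0.046,0.2,0.359,0.246,0.007,0,0,0.046,0.2,0.376,0.22,0.006,0,0,0.046]
}}

```text
time: 41.2
eef_pos: [0.5156, -0.1625, 0.1668]
tcp_rot: [-0.001, 0.448, 0.894, 0.0]
contact_force: [-0.5, 0.6, -1.2]
width: 0.0435
gripper_force: 52.3
```

{"method": "servo_tool", "body": {
  "targets": [0.2,0.391,0.192,0.007,0,0,0.046,0.2,0.404,0.163,0.007,0,0,0.046,0.2,0.414,0.134,0.007,0,0,0.046,0.2,0.423,0.103,0.007,0,0,0.046,0.2,0.429,0.072,0.007,0,0,0.046]
}}

```text
time: 41.82
eef_pos: [0.4749, 0.051, 0.1635]
tcp_rot: [-0.0, 0.601, 0.799, -0.0]
contact_force: [0.7, 0.1, -1.0]
width: 0.0445
gripper_force: 52.3
```

{"method": "servo_tool", "body": {
  "targets": [0.2,0.434,0.042,0.007,0,0,0.046,0.2,0.435,0.01,0.007,0,0,0.046,0.2,0,0,0.25,0,0,0,0.2,0,0,0,0,0,0,0.2,0,0,0,0,0,0]
}}

```text
time: 42.45
eef_pos: [0.4598, 0.1343, 0.1377]
tcp_rot: [0.0, 0.657, 0.754, -0.0]
contact_force: [0.0, -0.4, -0.6]
width: 0.0434
gripper_force: 52.1
```

```bash
python3 -c "
from h import *
print(r.observe()['width'],pose()[1][:,2])
plan([(.462,.131,.085,8.2,.2,.03),(.462,.131,.063,8.2,.2,.012)])
"
```

```text
0.0433677086388897 [-1.64734891e-04 -4.20386625e-04 -9.99999898e-01]
from [0.4598 0.1343 0.1377] yaw 7.9
[0.2,-0.018,0.009,0.263,0,0,-0.002, 0.2,-0.018,0.008,0.264,0,0,-0.002, 0.2,0,0,0.11,0,0,0, 0.2,0,0,0.11,0,0,0]
```

{"method": "servo_tool", "body": {
  "targets": [0.2,-0.018,0.009,0.263,0,0,-0.002,0.2,-0.018,0.008,0.264,0,0,-0.002,0.2,0,0,0.11,0,0,0,0.2,0,0,0.1,0,0,0,0.2,0,0,0,0,0,0]
}}

```text
time: 43.08
eef_pos: [0.4622, 0.1318, 0.0637]
tcp_rot: [0.0, 0.654, 0.756, 0.0]
contact_force: [-0.9, 0.2, -1.4]
width: 0.0443
gripper_force: 52.2
```

{"method": "servo_tool", "body": {
  "targets": [0.2,0,0,0.005,0,0,0,0.6,0,0,0,0,0,0,0.66,0,0,0,0,0,0,0.66,0,0,0,0,0,0,0.66,0,0,-0.4,0,0,0]
}}

```text
time: 43.7
eef_pos: [0.4598, 0.1313, 0.1016]
tcp_rot: [-0.001, 0.654, 0.757, -0.003]
contact_force: [0.7, -0.2, 0.7]
width: 0.0565
gripper_force: 0.0
```

{"method": "servo_tool", "body": {
  "targets": [1,0,0,-0.5,0,0,0,1,-0.2,0,-0.5,0,0,0,1,-0.4,0.2,-0.4,0,0,0,1,-0.4,0.3,-0.3,0,0,0,1,0,0,0,0,0,0]
}}

```text
time: 44.32
eef_pos: [0.5294, 0.0365, 0.2762]
tcp_rot: [0.003, 0.656, 0.755, 0.002]
contact_force: [-1.1, 0.1, -1.0]
width: 0.0853
gripper_force: 0.0
```

```bash
python3 -c "
from h import *
placed(); print(pose()[0]); grab('wrist','w7.png')
p=pts(grab('wrist')); z=p[...,2]; 
for lo,hi in ((.13,.142),(.158,.17)):
    m=(z>lo)&(z<hi)&(p[...,1]>.15)&(p[...,0]>.55); q=p[m]; print(m.sum(),cv2.minAreaRect((q[:,:2]*1000).astype(np.float32)) if m.sum()>5 else '')
"
```

```text
placed px [247.  35.] [-28.4  50.1] size 45 91 88.7 z [0.0685 0.0721]
placed px [317.  59.] [43.4 26.1] size 46 91 0.4 z [0.0688 0.0721]
placed px [230. 112.] [-49.2 -25. ] size 46 90 1.0 z [0.0688 0.072 ]
placed px [299. 134.] [ 25.9 -47. ] size 91 45 0.8 z [0.069 0.072]
[0.52708372 0.03858446 0.27421913]
787 ((627.2249755859375, 210.96890258789062), (21.1876220703125, 20.581411361694336), 12.729218482971191)
0
```

View pics/w7.png

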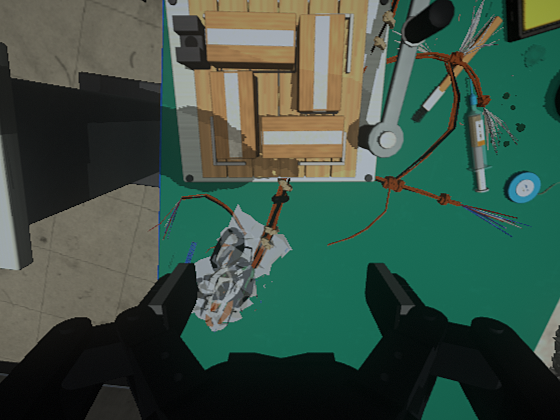

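All four cartons sit within 5 mm of their places: (247,35), (317,59), (230,112), (299,134) in the picture. The handle is at (430,15), which is (0.628, 0.212) in world. I now swing the bar shut.

```bash
python3 -c "
from h import *
plan([(.628,.212,.22,-54,.8),(.628,.212,.122,-54,.8,.04)])
s=(np.array([.628,.212,.122]),rot(np.radians(-54)))
P=np.array([.627,.112]);v=s[0][:2]-P; a0=np.degrees(np.arctan2(v[1],v[0])); R=.101; print(a0)
plan([(*(P+R*np.array([np.cos(np.radians(a0+k)),np.sin(np.radians(a0+k))])),.122,-54+k,.0) for k in 7.4*np.arange(1,11)],start=s)
"
```

```text
from [0.5248 0.0409 0.2722] yaw 8.3
[0.8,0.22,0.181,0.074,0,0,0.099, 0.8,0.246,0.146,0.075,0,0,0.099, 0.8,0.266,0.105,0.074,0,0,0.099, 0.8,0.278,0.063,0.074,0,0,0.099, 0.8,0.285,0.019,0.075,0,0,0.099]
[0.8,0.285,-0.026,0.074,0,0,0.099, 0.8,0.277,-0.069,0.074,0,0,0.099, 0.8,0,0.001,0.327,0,0,0, 0.8,0.001,0,0.327,0,0,0, 0.8,0,0.001,0.326,0,0,0]
89.42706130231652
from [0.628 0.212 0.122] yaw -54.0
[0,-0.104,-0.079,0,0,0,-0.082, 0,-0.109,-0.07,0,0,0,-0.082, 0,-0.11,-0.071,0,0,0,-0.083, 0,-0.109,-0.071,0,0,0,-0.082, 0,-0.11,-0.071,0,0,0,-0.082]
[0,-0.109,-0.07,0,0,0,-0.082, 0,-0.11,-0.071,0,0,0,-0.083, 0,-0.109,-0.071,0,0,0,-0.082, 0,-0.109,-0.071,0,0,0,-0.082, 0,-0.11,-0.07,0,0,0,-0.082]
```

{"method": "servo_tool", "body": {
  "targets": [0.8,0.22,0.181,0.074,0,0,0.099,0.8,0.246,0.146,0.075,0,0,0.099,0.8,0.266,0.105,0.074,0,0,0.099,0.8,0.278,0.063,0.074,0,0,0.099,0.8,0.285,0.019,0.075,0,0,0.099]
}}

```text
time: 45.1
eef_pos: [0.5982, 0.1648, 0.234]
tcp_rot: [-0.001, 0.893, 0.451, -0.001]
contact_force: [0.0, -0.3, 0.1]
width: 0.068
gripper_force: 0.0
```

{"method": "servo_tool", "body": {
  "targets": [0.8,0.285,-0.026,0.074,0,0,0.099,0.8,0.277,-0.069,0.074,0,0,0.099,0.8,0,0,0.327,0,0,0,0.8,0,0,0.327,0,0,0,0.8,0,0,0.326,0,0,0]
}}

```text
time: 45.72
eef_pos: [0.6269, 0.2129, 0.1203]
tcp_rot: [-0.0, 0.951, 0.309, -0.002]
contact_force: [0.8, -0.2, 0.5]
width: 0.0684
gripper_force: 0.0
```

{"method": "servo_tool", "body": {
  "targets": [0.8,0,0,0,0,0,0,0,0,0,0,0,0,0,0,0,0,0,0,0,0,0,0,0,0,0,0,0,0,0,0,0,0,0,0],
  "force": 30
}}

```text
time: 46.35
eef_pos: [0.63, 0.2117, 0.1247]
tcp_rot: [-0.0, 0.951, 0.309, 0.001]
contact_force: [-1.5, 0.5, 6.4]
width: 0.0212
gripper_force: 29.5
```

{"method": "servo_tool", "body": {
  "targets": [0,0,0,0,0,0,0]
}}

```text
time: 46.48
eef_pos: [0.63, 0.2116, 0.1246]
tcp_rot: [-0.0, 0.951, 0.309, 0.001]
contact_force: [-1.1, -0.5, 6.3]
width: 0.0211
gripper_force: 29.5
```

{"method": "servo_tool", "body": {
  "targets": [0,-0.104,-0.079,0,0,0,-0.082,0,-0.109,-0.07,0,0,0,-0.082,0,-0.11,-0.071,0,0,0,-0.083,0,-0.109,-0.071,0,0,0,-0.082,0,-0.11,-0.071,0,0,0,-0.082]
}}

```text
time: 47.1
eef_pos: [0.5693, 0.1929, 0.1246]
tcp_rot: [0.0, 0.803, 0.596, 0.002]
contact_force: [1.1, -0.3, 4.5]
width: 0.0209
gripper_force: 31.1
```

{"method": "servo_tool", "body": {
  "targets": [0,-0.109,-0.07,0,0,0,-0.082,0,-0.11,-0.071,0,0,0,-0.083,0,-0.109,-0.071,0,0,0,-0.082,0,-0.109,-0.071,0,0,0,-0.082,0,0,0,0,0,0,0]
}}

```text
time: 47.72
eef_pos: [0.5362, 0.1523, 0.1246]
tcp_rot: [-0.0, 0.625, 0.78, 0.001]
contact_force: [-1.6, 2.4, 6.7]
width: 0.0211
gripper_force: 31.3
```

```bash
python3 -c "
from h import *
p,R=pose();v=p[:2]-[.627,.112]; print(np.degrees(np.arctan2(v[1],v[0])),np.hypot(*v),r.observe()['contact_force'])
plan([(.532,.1425,.1235,19,0,.01)])
"
```

```text
156.06545521803082 0.09930581088763674 [-1.59941239  2.36601418  6.74559616]
from [0.5362 0.1523 0.1246] yaw 12.6
[0,-0.043,-0.031,0.005,0.001,0,-0.036, 0,-0.041,-0.034,0.006,0.001,0,-0.036]
```

{"method": "servo_tool", "body": {
  "targets": [0,-0.043,-0.031,0,0,0,-0.036,0,-0.041,-0.034,0,0,0,-0.036,0,-0.032,-0.024,0,0,0,0,0,0,0,0,0,0,0,0,0,0,0,0,0,0]
}}

```text
time: 48.35
eef_pos: [0.5321, 0.1414, 0.1246]
tcp_rot: [0.001, 0.58, 0.815, 0.002]
contact_force: [1.5, 5.9, 3.8]
width: 0.0212
gripper_force: 31.3
```

{"method": "servo_tool", "body": {
  "targets": [0,-0.03,-0.022,0,0,0,0,0,0,0,0,0,0,0,0,0,0,0,0,0,0]
}}

```text
time: 48.72
eef_pos: [0.532, 0.1413, 0.1247]
tcp_rot: [0.001, 0.579, 0.816, 0.004]
contact_force: [7.0, 12.4, -1.4]
width: 0.0206
gripper_force: 31.2
```

The bar is at its stop: the force rises and the handle no longer moves. I let go and look at the knob.

{"method": "servo_tool", "body": {
  "targets": [0.3,0.02,0.015,0,0,0,0,0.6,0,0,0,0,0,0,0.8,0,0,0,0,0,0,0.8,0,0,-0.3,0,0,0,0.8,0,0,-0.5,0,0,0]
}}

```text
time: 49.35
eef_pos: [0.5282, 0.1366, 0.2021]
tcp_rot: [-0.001, 0.581, 0.814, -0.002]
contact_force: [0.6, 0.0, 0.7]
width: 0.068
gripper_force: 0.0
```

{"method": "servo_tool", "body": {
  "targets": [0.8,0.1,-0.4,-0.5,0,0,-0.08,0.8,0.1,-0.5,-0.3,0,0,-0.08,0.8,0,0,0,0,0,-0.08,0.8,0,0,0,0,0,0]
}}

```text
time: 49.85
eef_pos: [0.4408, 0.1208, 0.2818]
tcp_rot: [-0.0, 0.418, 0.908, 0.001]
contact_force: [0.9, -0.2, 0.0]
width: 0.0684
gripper_force: 0.0
```

Run:
```python
from h import *
for n in ['wrist','scene']:
    p=pts(grab(n,n+'8.png')); z=p[...,2]
    for nm,lo,hi,c in (('T',.155,.172,(.413,.179)),('post',.13,.142,(.53,.142))):
        m=((z>lo)&(z<hi)&(np.hypot(p[...,0]-c[0],p[...,1]-c[1])<.04)); q=p[m]; print(n,nm,m.sum())
        if m.sum()>10: print(cv2.minAreaRect((q[:,:2]*1000).astype(np.float32)),np.median(q,0))
print(pose()[0],r.observe()['joint_pos'].round(2))
plan([(.4125,.1785,.22,42.7,.6),(.4125,.1785,.156,42.7,.6,.035)])
```

```text
wrist T 921
((412.7239990234375, 177.5364227294922), (14.134891510009766, 43.98206329345703), 42.91802978515625) [0.41181876 0.17778763 0.16382278]
wrist post 375
((529.74609375, 141.28749084472656), (20.82309913635254, 20.750102996826172), 84.84272003173828) [0.52805227 0.1418291  0.13794781]
scene T 80
((412.24334716796875, 177.99085998535156), (14.20715618133545, 44.62248992919922), 43.24427795410156) [0.4078999  0.18138022 0.1632575 ]
scene post 42
((529.69189453125, 143.05337524414062), (20.53873634338379, 23.41944694519043), 31.29262351989746) [0.5278145  0.14211478 0.13779902]
[0.44109205 0.12083605 0.28090136] [-0.9   0.09  0.61  2.01 -0.06  1.06  0.45]
from [0.4411 0.1208 0.2809] yaw 40.4
[0.6,0.312,0.078,0.304,0,0,-0.013, 0.6,0.311,0.085,0.305,0,0,-0.013, 0.6,0,0,0.32,0,0,0, 0.6,0,0.001,0.32,0,0,0]
```

{"method": "servo_tool", "body": {
  "targets": [0.6,0.312,0.078,0.304,0,0,-0.014,0.6,0.311,0.085,0.305,0,0,-0.014,0.6,0,0,0.32,0,0,0,0.6,0,0,0.31,0,0,0,0.6,0,0,0,0,0,0]
}}

```text
time: 50.58
eef_pos: [0.4106, 0.1773, 0.1547]
tcp_rot: [-0.001, 0.399, 0.917, -0.003]
contact_force: [0.0, -0.1, 0.4]
width: 0.051
gripper_force: 0.0
```

{"method": "servo_tool", "body": {
  "targets": [0,0,0,0,0,0,0,0,0,0,0,0,0,0,0,0,0,0,0,0,0,0,0,0,0,0,0,0,0,0,0,0,0,0,0],
  "force": 60
}}

```text
time: 51.2
eef_pos: [0.4132, 0.1793, 0.1585]
tcp_rot: [0.001, 0.398, 0.917, 0.001]
contact_force: [-0.2, 0.2, 6.3]
width: 0.0129
gripper_force: 61.7
```

{"method": "servo_tool", "body": {
  "targets": [0,0,0,-0.05,0,0,0,0,0,0,-0.05,0,0,0,0,0,0,0,0,0,0,0,0,0,0,0,0,0]
}}

```text
time: 51.7
eef_pos: [0.4128, 0.1788, 0.1673]
tcp_rot: [0.001, 0.398, 0.918, 0.0]
contact_force: [5.0, 1.3, -11.6]
width: 0.013
gripper_force: 59.2
```

{"method": "servo_tool", "body": {
  "targets": [0,0,0,0,0,0,0.096,0,0,0,0,0,0,0.096,0,0,0,0,0,0,0.096,0,0,0,0,0,0,0.096,0,0,0,0,0,0,0.096]
}}

```text
time: 52.32
eef_pos: [0.4138, 0.1791, 0.1676]
tcp_rot: [0.001, 0.709, 0.705, 0.001]
contact_force: [7.8, 0.9, -11.2]
width: 0.0127
gripper_force: 59.1
```

{"method": "servo_tool", "body": {
  "targets": [0,0,0,0,0,0,0.096,0,0,0,0,0,0,0.096,0,0,0,0,0,0,0,0,0,0,0,0,0,0]
}}

```text
time: 52.82
eef_pos: [0.4142, 0.1791, 0.1677]
tcp_rot: [0.001, 0.806, 0.593, 0.002]
contact_force: [8.8, 1.1, -12.1]
width: 0.013
gripper_force: 59.1
```

{"method": "servo_tool", "body": {
  "targets": [0,0,0,0.06,0,0,0,0,0,0,0.06,0,0,0,0,0,0,0.06,0,0,0,0,0,0,0.05,0,0,0,0,0,0,0,0,0,0]
}}

```text
time: 53.45
eef_pos: [0.4143, 0.1791, 0.1451]
tcp_rot: [0.001, 0.806, 0.592, 0.002]
contact_force: [6.2, 0.2, -6.8]
width: 0.0125
gripper_force: 59.9
```

{"method": "servo_tool", "body": {
  "targets": [0.2,0,0,0,0,0,0,0.5,0,0,0,0,0,0,0.7,0,0,0,0,0,0,0.7,0,0,-0.3,0,0,0,0.7,0,0,-0.5,0,0,0]
}}

```text
time: 54.08
eef_pos: [0.4105, 0.178, 0.224]
tcp_rot: [0.0, 0.806, 0.592, -0.003]
contact_force: [-0.0, 1.3, 0.4]
width: 0.0597
gripper_force: 0.0
```

{"method": "servo_tool", "body": {
  "targets": [0.8,-0.1,0,-0.5,0,0,0,0.8,-0.5,0.1,-0.4,0,0,0,0.8,-0.2,0.1,-0.3,0,0,0,0.8,0,0,0,0,0,0]
}}

```text
time: 54.58
eef_pos: [0.4088, 0.0972, 0.3449]
tcp_rot: [-0.001, 0.806, 0.591, 0.002]
contact_force: [-0.3, 0.8, -1.0]
width: 0.0685
gripper_force: 0.0
```

Run:
```python
from h import *
p=pts(grab('wrist','w9.png')); z=p[...,2]
for nm,lo,hi,c in (('T',.144,.17,(.413,.179)),('post',.13,.142,(.53,.142))):
    m=((z>lo)&(z<hi)&(np.hypot(p[...,0]-c[0],p[...,1]-c[1])<.04)); q=p[m]; print(nm,m.sum())
    if m.sum()>10: print(cv2.minAreaRect((q[:,:2]*1000).astype(np.float32)),np.median(q,0))
placed(); print(pose()[0],r.observe()['contact_force'])
```

```text
T 574
((412.77471923828125, 178.1870574951172), (43.54530715942383, 14.101654052734375), 72.62676239013672) [0.41310056 0.17805863 0.15008518]
post 333
((529.9500732421875, 141.5423583984375), (21.210962295532227, 19.93380355834961), 85.13485717773438) [0.5291076  0.14196324 0.13798252]
placed px [339.  88.] [-3.5 29.7] size 86 140 88.7 z [0.0687 0.0722]
placed px [318. 158.] [-48.9 -24.7] size 45 91 1.0 z [0.069 0.072]
placed px [374. 149.] [ 26.  -46.3] size 91 45 0.3 z [0.0686 0.0721]
[0.40708881 0.09885218 0.34252015] [-0.7615369  -0.39779046 -0.37023016]
```

View pics/w9.png

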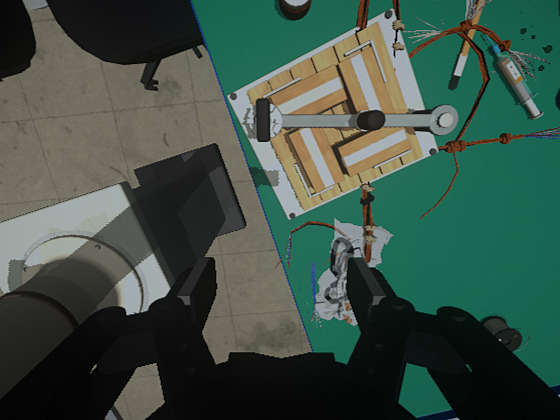

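The wrist view shows the bar shut over the four cartons. The T knob at (262,119) is square to the bar, with its top at 150 mm, so the pin is home. I hand the job in.

```bash
python3 -c "
from h import *
print(r.close_job())"
```

```text
the job is handed in; nothing more can be done
None
```

The job is handed in: all four cartons were within about 5 mm of their place centres before the bar was closed, and at the last look the bar was shut and the pin home; the judge returned no verdict.

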